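# Load two sample vials and slide their carrier under the photometer head

## Robot

A 6-joint arm with a two-finger parallel gripper is mounted at the origin on the work surface. World frame = base frame: x ahead of the robot, y to its left, z up, the work surface at z = 0. Lengths are in mm, angles in rad, forces in N, time in s.
With the tool pointing down it reaches from about 350 to 875 mm from the base axis. Payload 4.2 kg.
Tool frame: the origin (TCP) lies at the very end of the fingers, on their centre line; the grasp point (between the pads) lies 19 mm behind it; z points along the fingers, y is the direction in which the jaws open and shut (so a half turn about z gives the same grasp; the last joint's range is limited). The gripper opens to 85 mm and grips with 20 to 120 N. Pads are 22 mm wide; open, the fingers measure 114 mm over their backs; the gripper's body (76 mm by 85 mm) begins 54 mm behind the grasp point. The pads swing forward as they close: fully open they stand 13 mm farther back than shut.
Start: joints at [-0.951, 0.385, 0.008, 0, -1.194, -0.259], TCP at [220.653, -584.732, 231.312] pointing down, gripper open.
Joint ranges: [-3.14, 3.14], [-1.21, 2.06], [-1.07, 1.41], [-3.16, 2.05], [-2.99, -0.16], [-3.1, 3.1]. Speed limits (rad/s): [2.79, 2.79, 3.14, 3.14, 3.14, 3.14].

## Interface

Orientations are given as a unit quaternion [x, y, z, w].
In Python, from bench import arm, optics, job gives the robot as it stands.
- The arm moves only by the tool send_rows, never from a script. Its argument "steps" is a list that holds one entry, the list of rows, each a list of 5 numbers: the shift along the tool's x, y, z in cm, then the turn about the tool's z in rad, then the opening, from 0 (shut) to 1 (fully open). A call has 1 to 10 rows; each row shifts and turns the pose as measured when the row begins, along the tool's axes as they then stand; what a row does not reach is not made up. A row lasts 1/12 s, in which the tool goes at most 41.7 mm and 7.16 degrees, less where a joint would pass 70% of its speed; a pose out of reach is approached as far as the arm can. A call with a gripper value outside its range is refused whole. The fingers move at their own pace and stop on an object; the grip force is fixed at half the most. Time passes only in rows, so rows that do not move let the fingers close. It gives the time, the measured TCP pose, the force and the opening at its end, in the units of the state.
- arm.read_state(): the state, without advancing time (a new reading comes with each control period).
- optics.get_image(name): name is "side" or "top" or "wrist"; returns (picture, depth): 480x640x3 uint8, blue, green, red; 480x640 float32, mm along the optical axis (not along the pixel's ray), 0 where there is no reading.
- optics.get_calibration(name): a dict with "K" (3x3 intrinsics, pixels), "k1" (the pictures are not rectified: a ray, as slopes to the right and down, at radius r is drawn at 1 + k1 r^2 times it, then the intrinsics apply), "rvec" (rotation vector, rad) and "tvec" (3), from world to camera coordinates, as OpenCV has them; the wrist camera has in their place "hand_eye" (4x4, takes a point from camera to tool coordinates, whose origin is the TCP and whose axes are the flange's). Camera axes: x right, y down, z forward; pixel columns grow to the right and rows downward; lengths in mm; the calibration is good to about 2 mm. A picture is of the moment at which its call begins: read the wrist's pose just before it. get_calibration takes no time and is no camera call.
- job.job_done(): hands the job in, once; it reports no verdict.
The state is a dict: "clock": time; "joints": joint angles; "joint_vel": joint speeds; "joint_efforts": joint torques, N m; "position": TCP position; "ee_rot": TCP orientation; "contact_force": force on the tool from outside, world axes, zero at the start; "wrist_torque": the same for the moment, N m; "gripper_width": finger opening in mm.
Only numpy, scipy, OpenCV 4.12 (cv2) and the standard library are available. Lean on these libraries where they do the work, as an engineer would, in place of code of your own. Each camera call takes 0.05 s, during which the arm holds its last target. There are 200 camera calls.

## Task

Set the empty sample carrier down in the photometer's loading bay, short of the head with its nose towards it, and let go. Put the two orange-capped vials into its pockets, one in each, then take the carrier again and slide it along the lane under the head, fully home against the stop. Leave the white-capped vial, the beaker, the flask and the white jars where they are.

Things in the scene. Friction and masses are not known exactly. Their poses are not given: they have to be found in the camera images.
- reader: White and blue photometer, fixed. Origin on the bench below lane_home; +x = sliding direction, y across the lane. Lane floor 6 mm above the bench. White read head = low tunnel over the lane at x -60 to 75 mm, y -60 to 60, underside 78 and top 130 mm above the bench. Blue housing beside it: x -60 to 140, y -220 to -60, 140 mm tall.
- lane_load (a point): Point on the lane floor in the loading bay, 160 mm before lane_home, for the carrier's origin while loading (nose then 30 mm short of the head). Axes as the reader's. Open bay at reader x -300 to -100, 68 mm wide between steel rails 8 mm thick, 14 mm above the lane floor; the rails then funnel in to 60 mm at the head.
- lane_home (a point): Point on the lane floor under the head where the carrier's origin is when its nose touches the black rubber stop (stop face 70 mm further on). Axes as the reader's.
- carrier: Sample carrier, 0.25-0.46 kg. Origin: underside centre of its green block, +x to the nose. Block 140 (x) x 56 x 28 mm tall, two round pockets 28 mm wide, 20 deep at x 35 and -35. Between them an aluminium lift rib, 30 (x) x 14 (y), top at z 62. Tail behind, 34 wide, 10 tall, to x -131, bears a yellow tab.
- pocket_front (a point): Centre of the floor of the carrier's pocket nearer the nose, 8 mm above the carrier's underside (mouth at 28 mm).
- pocket_rear (a point): Centre of the floor of the carrier's pocket nearer the tab, 8 mm above the underside.
- rib_top (a point): Middle of the top of the lift rib, 62 mm above the carrier's underside.
- tab_top (a point): Middle of the top of the yellow upright tab on the carrier's tail, 24 (x) x 14 (y) mm, at carrier x -118, its top 75 mm above the carrier's underside. When the carrier is home only the tail with this tab sticks out of the head; a gripper on the rib cannot go under the head.
- vial_1: Sealed amber sample vial with an orange cap, 22 mm in diameter, 55 mm tall (cap 21 mm wide, the top 15 mm), 30 g, standing. Origin: centre of its underside, z up.
- vial_2: The other orange-capped amber sample vial, the same as vial_1. Origin: centre of its underside.
- vial_spare: Bystander: an amber vial of the same size but with a white cap. Origin: centre of its underside.
- beaker: Bystander: small clear plastic beaker, 52 mm wide, 60 mm tall. Origin: centre of its underside.
- flask: Bystander: conical glass flask, 72 mm wide, 104 mm tall. Origin: centre of its underside.
- jar_black_cap: Bystander: white reagent jar with a black cap, 72 mm wide, 120 mm tall. Origin: centre of its underside.
- jar_small: Bystander: small white jar with a black cap, 56 mm wide, 85 mm tall. Origin: centre of its underside.

How it is judged (in metres and radians):
On the way, in this order (a step that is already met when the one before it is completed fails the run):
1. the carrier, still empty, lies flat in the loading bay, nose to the head, origin from 30 mm before to 20 mm past lane_load, within 9 mm sideways and 8 degrees of the lane, let go for 0.2 s (x of carrier in the frame of lane_load between -0.03 and 0.02 m and y of carrier in the frame of lane_load between -0.009 and 0.009 m and z of carrier in the frame of lane_load below 0.004 m and angle between the x axis of carrier and the x axis of lane_load, either way round below 0.14 rad and angle between carrier's own z axis and vertical below 0.05 rad and x of tab_top in the frame of lane_load below -0.05 m and contact force between the fingers and carrier below 0.1 N and contact force between the fingers and vial_1 below 0.1 N and contact force between the fingers and vial_2 below 0.1 N), for 0.2 s.
2. with the carrier still in the bay (same limits), both orange-capped vials stand upright in its pockets, one in each, within 6 mm of the pocket floor centres, let go for 0.2 s (all of step 1 and ((distance between vial_1 and pocket_front below 0.006 m and angle between each of vial_1, vial_2's own z axis and vertical below 0.15 rad and distance between vial_2 and pocket_rear below 0.006 m) or (distance between vial_1 and pocket_rear below 0.006 m and angle between each of vial_1, vial_2's own z axis and vertical below 0.15 rad and distance between vial_2 and pocket_front below 0.006 m))), for 0.2 s.
At the end, for the whole second after the job is handed in: Carrier flat in the lane, nose at the stop: origin within 4 mm of lane_home along the lane, 5 mm sideways, within 5 degrees of the lane. Both orange-capped vials upright in its pockets, one in each, bottoms within 6 mm of the pocket floor centres. All at rest and released (x of carrier in the frame of lane_home between -0.004 and 0.004 m and y of carrier in the frame of lane_home between -0.005 and 0.005 m and z of carrier in the frame of lane_home below 0.004 m and angle between the x axis of carrier and the x axis of lane_home, either way round below 0.09 rad and angle between carrier's own z axis and vertical below 0.05 rad and ((distance between vial_1 and pocket_front below 0.006 m and angle between each of vial_1, vial_2's own z axis and vertical below 0.15 rad and distance between vial_2 and pocket_rear below 0.006 m) or (distance between vial_1 and pocket_rear below 0.006 m and angle between each of vial_1, vial_2's own z axis and vertical below 0.15 rad and distance between vial_2 and pocket_front below 0.006 m)) and linear speed of each of carrier, vial_1, vial_2 below 0.01 m/s and contact force between the fingers and carrier below 0.1 N and contact force between the fingers and vial_1 below 0.1 N and contact force between the fingers and vial_2 below 0.1 N); the robot touches nothing.
It fails at once if an orange-capped vial tips more than 40 degrees (angle between any of vial_1, vial_2's own z axis and vertical above 0.7 rad).
It fails at once if the carrier tips more than 30 degrees (angle between carrier's own z axis and vertical above 0.52 rad).
It fails at once if a bystander (white-capped vial, beaker, flask or a jar with a black cap) is shifted by more than 20 mm or tipped more than 30 degrees (distance of any of vial_spare, beaker, flask, jar_black_cap, jar_small from where it was at the start of the episode above 0.02 m or angle between any of vial_spare, beaker, flask, jar_black_cap, jar_small's own z axis and vertical above 0.52 rad).
It also fails if it takes over 72 s, if anything falls off the work surface, if the arm or the gripper's body presses on something with over 40 N, if the wrist force passes 120 N, or if a joint passes its speed limit or range.

## Working session

There is one attempt and no reset: what is moved stays moved. The work goes in short steps, Python scripts to look and compute and a tool call to move; the robot and the scene stay as the last step left them, time stands still between calls to the robot, and variables do not carry over. Pictures are saved under pics/ and viewed, about 8 in all and at most 12, crops included, and the job is handed in when it is done.

Besides the shell and the picture viewer there is one more tool, called in YAML: its name, and indented under it one key for each argument. send_rows: Moves the arm, as the interface text tells. Its arguments: {"type":"object","properties":{"steps":{"type":"array","items":{"type":"array","items":{"type":"array","items":{"type":"number"}}}}},"required":["steps"]}

```bash
mkdir -p pics; cat > h.py <<'E'
import numpy as np, cv2
from scipy.spatial.transform import Rotation as R
from bench import arm, optics, job
def cam(name, st=None):
    c=optics.get_calibration(name); K=np.array(c["K"],float)
    if name=="wrist":
        H=np.array(c["hand_eye"],float); st=st or arm.read_state()
        T=np.eye(4);T[:3,:3]=R.from_quat(st["ee_rot"]).as_matrix();T[:3,3]=st["position"]
        W=T@H; Rc,o=W[:3,:3],W[:3,3]
    else:
        Rm=cv2.Rodrigues(np.array(c["rvec"],float))[0]; Rc=Rm.T; o=-Rc@np.array(c["tvec"],float).ravel()
    return K,float(c["k1"]),Rc,o
def slopes(C,uv):
    K,k1,_,_=C; uv=np.atleast_2d(np.array(uv,float)); d=(uv-K[[0,1],[2,2]])/K[[0,1],[0,1]]
    s=d.copy()
    for _ in range(20): s=d/(1+k1*(s**2).sum(1,keepdims=True))
    return s
def toplane(C,uv,z):
    s=slopes(C,uv); r=np.c_[s,np.ones(len(s))]@C[2].T; o=C[3]
    return o+r*((z-o[2])/r[:,2])[:,None]
def fromdepth(C,uv,d):
    s=slopes(C,uv); return C[3]+(np.c_[s,np.ones(len(s))]*np.ravel(d)[:,None])@C[2].T
def cloud(C,depth):
    v,u=np.mgrid[:480,:640]; P=fromdepth(C,np.c_[u.ravel(),v.ravel()],depth.ravel()).reshape(480,640,3)
    P[depth<=0]=np.nan; return P
def proj(C,P):
    K,k1,Rc,o=C; q=(np.atleast_2d(P)-o)@Rc; s=q[:,:2]/q[:,2:]; s=s*(1+k1*(s**2).sum(1,keepdims=True)); return s*K[[0,1],[0,1]]+K[[0,1],[2,2]]
def grab(name,save=None):
    st=arm.read_state(); C=cam(name,st); im,d=optics.get_image(name)
    if save: cv2.imwrite("pics/"+save,im)
    return C,im,d,st
E
python3 - <<'E'
from h import *
for n in("top","side"):
    C,im,d,st=grab(n,n+"0.png"); np.savez("/tmp/"+n,im=im,d=d); print(n,C[3].round(),C[2][:,2].round(2),C[0][0,0],C[1])
print(st)
E
```

```text
top [ 409.   41. 1304.] [ 0.1  -0.   -0.99] 579.8137999578387 -0.07741275120885395
side [199. 990. 689.] [ 0.31 -0.79 -0.53] 465.67064381433903 0.004456941563958511
{'clock': 0.05, 'joints': array([-9.51383937e-01,  3.85558055e-01,  6.61373867e-03, -4.60546141e-04,
       -1.19401878e+00, -2.58557910e-01]), 'joint_vel': array([-0.000562  , -0.00067705,  0.00220716,  0.00144898, -0.00220003,
       -0.00010273]), 'joint_efforts': array([-1.14303708e-03, -3.93678510e+01,  1.89160717e+01,  4.20554549e+00,
       -2.33098326e-03,  7.26055802e-07]), 'position': array([ 220.44399799, -584.20182174,  230.22166733]), 'ee_rot': array([-1.79366208e-01,  9.83781756e-01,  1.07163070e-03, -2.66727083e-04]), 'contact_force': array([-0.75666219, -0.35353049,  0.16868278]), 'wrist_torque': array([0.043493  , 0.02532059, 0.01224167]), 'gripper_width': 85.40337881322668}
```

View pics/top0.png

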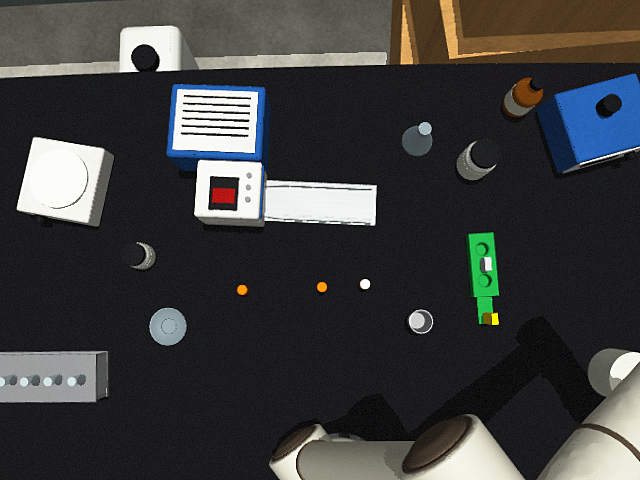

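View pics/side0.png

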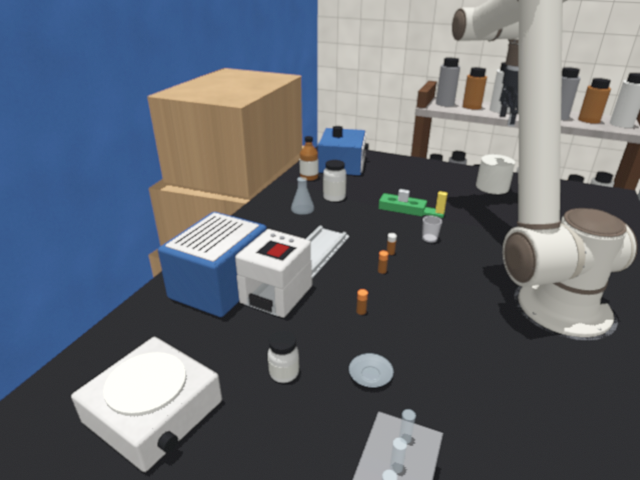

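Top view: carrier at (483,265), nose up, with its yellow tab at (490,319). The head is at (230,192) with the bay to its right, x 265–375. The orange caps are at (242,290) and (322,287), white cap at (365,284), beaker at (420,321), flask at (418,138), jars at (478,160) and (140,256). The side view agrees. Next I'll measure positions.

```bash
cat > m.py <<'E'
from h import *
def comps(mask,mn=25):
    n,l,s,c=cv2.connectedComponentsWithStats(mask.astype(np.uint8)); return [(l==i,s[i,4],c[i]) for i in range(1,n) if s[i,4]>=mn]
D=np.load("/tmp/top.npz"); im,d=D["im"],D["d"]; C=cam("top"); P=cloud(C,d); hsv=cv2.cvtColor(im,cv2.COLOR_BGR2HSV); H,S,V=[hsv[...,i].astype(int) for i in range(3)]
def rect(m,z):
    ys,xs=np.nonzero(m); Q=toplane(C,np.c_[xs,ys],z)[:,:2]; r=cv2.minAreaRect(Q.astype(np.float32)); return np.round(r[0],1),np.round(r[1],1),round(r[2],1)
for m,a,c in comps((H>50)&(H<70)&(S>150)&(V>60)): print("green",a,c.round(),rect(m,28),np.nanmedian(P[m][:,2]))
for m,a,c in comps((H>24)&(H<35)&(S>150)&(V>150)): print("yellow",a,c.round(),toplane(C,[c],75).round(1),np.nanmax(P[m][:,2]))
for m,a,c in comps((H>5)&(H<23)&(S>200)&(V>180)):
    if c[1]>200: print("orange",a,c.round(1),toplane(C,[c],55).round(1),np.nanmax(P[m][:,2]))
# head top, rails by height
z=P[...,2]; 
for lo,hi,n in((122,138,"z130"),(15,27,"z20"),(56,68,"z62"),(50,60,"z55")):
    for m,a,c in comps((z>lo)&(z<hi),20):
        if 100<c[1]<340: print(n,a,c.round(),rect(m,(130 if n=="z130" else 20 if n=="z20" else 62 if n=='z62' else 55)))
m=(V>150)&(S<60); 
for mm,a,c in comps(m,20):
    if 100<c[1]<340: print("white",a,c.round(),rect(mm,6))
for m,a,c in comps((V<60)|True,1)[:0]: pass
print([ (n,fromdepth(C,[p],d[p[1],p[0]]).round()) for n,p in dict(beaker=(420,321),flask=(424,128),jar=(486,153),spare=(365,284),sj=(136,255)).items()])
cv2.imwrite("pics/crop.png",cv2.resize(im[140:250,180:400],None,fx=3.6,fy=3.6,interpolation=cv2.INTER_CUBIC))
E
python3 m.py
```

```text
green 1735 [483. 271.] (array([ 442.3, -333.1]), array([199.7,  59. ]), 2.1) 26.29497525117074
yellow 74 [495. 319.] [[ 352.4 -336.9   75. ]] 81.25175055020031
orange 81 [321.6 286.6] [[430.7  27.6  55. ]] 63.04085943352629
orange 77 [241.6 289.4] [[429.  199.6  55. ]] 58.802729885650024
z130 135 [263. 107.] (array([808.4, 144.5]), array([17. , 84.8]), 85.3)
z130 78 [603. 109.] (array([ 790.7, -583.7]), array([40.2, 23. ]), 32.5)
z130 27 [171. 114.] (array([798.6, 332. ]), array([11.9, 24.8]), 83.5)
z130 42 [170. 131.] (array([762.8, 336.6]), array([43.1, 10.4]), 3.4)
z130 4217 [227. 186.] (array([650.3, 222.4]), array([184.3, 209.4]), 12.4)
z20 53 [508. 108.] (array([ 830.9, -416.1]), array([57.9, 21.4]), 33.3)
z20 168 [550. 141.] (array([ 752.8, -505.5]), array([159.4,  10.8]), 14.9)
z20 124 [414. 146.] (array([ 747. , -194.9]), array([66.2, 38.3]), 70.5)
z20 151 [103. 192.] (array([656.8, 516.9]), array([  8.7, 155.3]), 78.2)
z20 22 [189. 169.] (array([703.1, 321.4]), array([34.4,  3.7]), 83.9)
z20 25 [463. 173.] (array([ 677.8, -299.8]), array([30.4,  5. ]), 42.5)
z20 399 [316. 1
[... 3090 characters left out ...]
(array([658.6, 234.7]), array([147.5, 131.2]), 85.9)
white 4264 [320. 202.] (array([621.8,  25.7]), array([252.3,  93.1]), 86.0)
white 46 [146. 250.] (array([522.9, 422. ]), array([43.1, 16.3]), 22.6)
white 93 [488. 263.] (array([ 473.3, -348.9]), array([30.2, 15. ]), 2.7)
white 83 [365. 284.] (array([436. , -68.9]), array([20.2, 20.1]), 88.5)
white 1029 [167. 326.] (array([352.2, 374.1]), array([81.2, 79.8]), 89.0)
white 266 [418. 320.] (array([ 348.3, -191. ]), array([51.5, 50.9]), 88.3)
[('beaker', array([[ 349., -190.,    3.]])), ('flask', array([[ 760., -198.,  109.]])), ('jar', array([[ 700., -325.,  120.]])), ('spare', array([[434., -66.,  53.]])), ('sj', array([[506., 420.,  84.]]))]
```

View pics/crop.png

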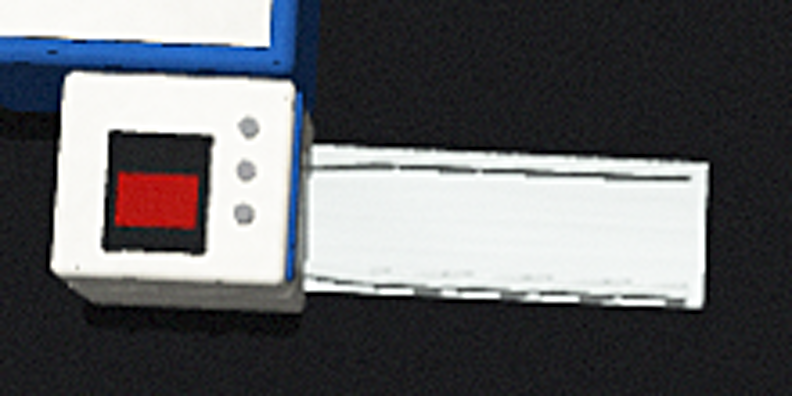

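The crop shows the open bay running right from the head to about image column 375. The lane axis yaw is about 86° in world, so the carrier needs roughly a +84° turn. I'll move over the carrier and check with the wrist camera.

```bash
cat >> h.py <<'E'
def yaw_of(st): M=R.from_quat(st["ee_rot"]).as_matrix(); return np.degrees(np.arctan2(M[1,0],M[0,0]))
def plan(p,yaw,n):
    "rows (cm, rad) to get from the present pose to world p (mm), tool-x yaw (deg), evenly in n rows"
    st=arm.read_state(); M=R.from_quat(st["ee_rot"]).as_matrix(); dw=(np.array(p,float)-st["position"])/n/10
    dy=(yaw-yaw_of(st)+180)%360-180
    print("now",st["position"].round(1),round(yaw_of(st),2),"t",round(st["clock"],2),"F",st["contact_force"].round(1),"w",round(st["gripper_width"],1))
    for i in range(n):
        Mi=R.from_euler("z",dy*i/n,degrees=True).as_matrix()@M; print([*[round(float(v),2) for v in dw@Mi],round(float(-np.radians(dy/n)),3)])
E
python3 -c "
from h import *
plan([455,-325,230],-177.8,12)"
```

```text
now [ 220.5 -584.3  230.3] -159.34 t 0.1 F [-0.1  0.7 -0.1] w 85.4
[-2.59, 1.33, 0.0, 0.027]
[-2.55, 1.4, 0.01, 0.027]
[-2.52, 1.47, 0.01, 0.027]
[-2.48, 1.54, 0.01, 0.027]
[-2.43, 1.6, 0.01, 0.027]
[-2.39, 1.67, 0.01, 0.027]
[-2.34, 1.73, 0.01, 0.027]
[-2.3, 1.79, 0.01, 0.027]
[-2.25, 1.85, 0.01, 0.027]
[-2.2, 1.91, 0.01, 0.027]
[-2.14, 1.97, 0.01, 0.027]
[-2.09, 2.03, 0.01, 0.027]
```

send_rows:
  steps:
    - [[-2.9, 1.6, 0, 0.032, 1], [-2.9, 1.7, 0, 0.032, 1], [-2.9, 1.8, 0, 0.032, 1], [-2.9, 1.8, 0, 0.032, 1], [-2.8, 1.9, 0, 0.032, 1], [-2.8, 2.0, 0, 0.032, 1], [-2.7, 2.1, 0, 0.032, 1], [-2.6, 2.2, 0, 0.032, 1], [-2.5, 2.3, 0, 0.032, 1], [-2.4, 2.4, 0, 0.032, 1]]

```text
clock: 0.93
position: [451.6, -325.3, 224.2]
ee_rot: [-0.006, 1.0, 0.005, -0.005]
contact_force: [0.3, -0.5, -0.2]
gripper_width: 85.5
```

```bash
python3 - <<'E'
from h import *
C,im,d,st=grab("wrist","w1.png"); np.savez("/tmp/w1",im=im,d=d); print(C[3].round(),C[2].round(2),C[0].round(1).tolist())
plan([471,-330,150],-177.8,4)
E
```

```text
[ 384. -327.  368.] [[-0.01  0.96  0.26]
 [ 1.    0.01  0.01]
 [ 0.01  0.26 -0.96]] [[380.7, 0.0, 316.5], [0.0, 380.7, 239.0], [0.0, 0.0, 1.0]]
now [ 455.3 -322.   224. ] -179.16 t 0.98 F [2.1 1.2 0.2] w 85.5
[-0.4, -0.22, 1.84, -0.006]
[-0.4, -0.23, 1.84, -0.006]
[-0.4, -0.23, 1.84, -0.006]
[-0.4, -0.23, 1.84, -0.006]
```

View pics/w1.png

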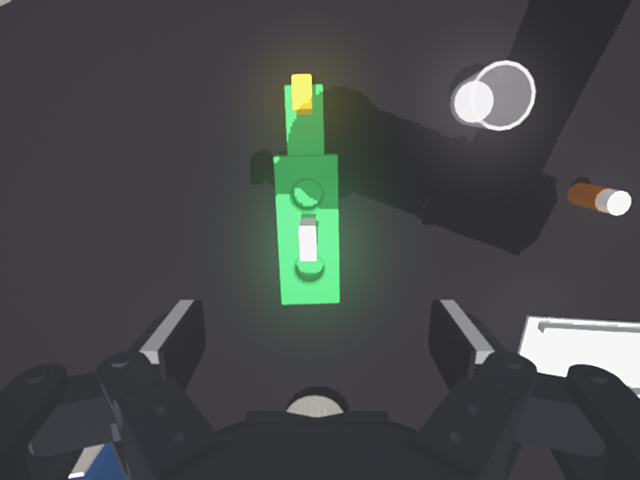

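The wrist view shows the carrier with its rib at (308,240), tab at (302,92) and nose toward the bottom. Next: locate the rib top and the yaw.

```bash
cat > rib.py <<'E'
from h import *
def carrier(C,im,zu=0):
    hsv=cv2.cvtColor(im,cv2.COLOR_BGR2HSV); H,S,V=[hsv[...,i].astype(int) for i in range(3)]
    g=((H>45)&(H<80)&(S>120)&(V>80)).astype(np.uint8)
    n,l,s,c=cv2.connectedComponentsWithStats(g); k=1+np.argmax(s[1:,4]); ys,xs=np.nonzero(l==k)
    hull=cv2.convexHull(np.c_[xs,ys].astype(np.int32)); hm=np.zeros_like(g); cv2.fillConvexPoly(hm,hull,1)
    w=((S<40)&(V>200)&(hm>0)).astype(np.uint8); n,l2,s2,c2=cv2.connectedComponentsWithStats(w); k2=1+np.argmax(s2[1:,4]); ys2,xs2=np.nonzero(l2==k2)
    rr=cv2.minAreaRect(toplane(C,np.c_[xs2,ys2],zu+62)[:,:2].astype(np.float32))
    # block edges: x along carrier
    Q=toplane(C,np.c_[xs,ys],zu+28)[:,:2]
    y=((H>22)&(H<35)&(S>150)&(V>150)).astype(np.uint8); n,l3,s3,c3=cv2.connectedComponentsWithStats(y); t=toplane(C,[c3[1+np.argmax(s3[1:,4])]],zu+70)[0] if n>1 else None
    return rr,cv2.minAreaRect(Q.astype(np.float32)),t
E
python3 - <<'E'
from rib import *
C,im,d,st=grab("wrist"); print(st["position"].round(1)); print(*carrier(C,im),sep="\n")
P=cloud(C,d); m=(P[...,2]>50)&(P[...,2]<80)&(abs(P[...,0]-471)<40)&(abs(P[...,1]+330)<40); q=P[m]; print(len(q),q.mean(0),q.min(0),q.max(0))
E
```

```text
[ 455.3 -322.   224. ]
((471.7507629394531, -330.60064697265625), (30.228450775146484, 14.205338478088379), 0.5840718150138855)
((442.79217529296875, -331.9125061035156), (199.08164978027344, 57.17852783203125), 2.260866641998291)
[ 358.85463964 -333.18579701   70.        ]
632 [ 469.69042917 -330.78910129   61.78381273] [ 455.66450293 -337.91970999   50.22987873] [ 486.33439218 -323.37096409   64.2435252 ]
```

send_rows:
  steps:
    - [[-0.4, -0.21, 2.0, -0.004, 1], [-0.4, -0.21, 2.0, -0.004, 1], [-0.4, -0.21, 2.0, -0.004, 1], [-0.4, -0.21, 2.0, -0.004, 1], [0, 0, 2.0, 0, 1], [0, 0, 2.0, 0, 1], [0, 0, 1.5, 0, 1], [0, 0, 0, 0, 1], [0, 0, 0, 0, 1]]

```text
clock: 1.78
position: [468.2, -330.5, 82.2]
ee_rot: [-0.019, 1.0, 0.005, -0.005]
contact_force: [0.6, -0.6, 0.7]
gripper_width: 85.5
```

```bash
python3 -c "
from h import *
plan([471.7,-330.6,36],-178.2,4)"
```

```text
now [ 468.2 -330.5   82.2] -177.79 t 1.78 F [ 0.6 -0.6  0.7] w 85.5
[-0.1, -0.02, 1.15, 0.002]
[-0.1, -0.02, 1.15, 0.002]
[-0.1, -0.02, 1.15, 0.002]
[-0.1, -0.02, 1.15, 0.002]
```

send_rows:
  steps:
    - [[-0.1, 0, 1.2, 0.002, 1], [-0.1, 0, 1.2, 0.002, 1], [-0.1, 0, 1.2, 0.002, 1], [0, 0, 1.0, 0, 1], [0, 0, 0, 0, 1], [0, 0, 0, 0, 0], [0, 0, 0, 0, 0], [0, 0, 0, 0, 0], [0, 0, 0, 0, 0], [0, 0, 0, 0, 0]]

```text
clock: 2.62
position: [475.0, -333.9, 43.6]
ee_rot: [-0.016, 1.0, 0.002, 0.001]
contact_force: [0.0, -0.3, 0.7]
gripper_width: 25.6
```

send_rows:
  steps:
    - [[0, 0, 0, 0, 0], [0, 0, 0, 0, 0], [0, 0, 0, 0, 0], [0, 0, -0.5, 0, 0], [0, 0, -1, 0, 0], [0, 0, -1, 0, 0], [0, 0, 0, 0, 0]]

```text
clock: 3.2
position: [473.3, -332.9, 69.2]
ee_rot: [-0.016, 1.0, 0.003, -0.001]
contact_force: [0.2, 0.8, -2.6]
gripper_width: 12.3
```

send_rows:
  steps:
    - [[0, 0, -2, 0, 0], [0, 0, -2.5, 0, 0], [0, 0, -2.5, 0, 0], [0, 0, -2.5, 0, 0], [0, 0, -2.5, 0, 0], [0, 0, 0, 0, 0]]

```text
clock: 3.7
position: [471.9, -333.3, 195.1]
ee_rot: [-0.015, 1.0, 0.004, -0.002]
contact_force: [1.0, -0.9, -2.4]
gripper_width: 12.3
```

```bash
python3 -c "
from h import *
plan([600,-20,185],-94,20)"
```

```text
now [ 471.9 -333.3  195.1] -178.26 t 3.7 F [ 1.  -0.9 -2.4] w 12.3
[-0.69, 1.55, 0.06, -0.074]
[-0.8, 1.49, 0.06, -0.074]
[-0.91, 1.43, 0.06, -0.074]
[-1.01, 1.36, 0.06, -0.074]
[-1.11, 1.28, 0.06, -0.074]
[-1.2, 1.2, 0.06, -0.074]
[-1.28, 1.1, 0.06, -0.074]
[-1.36, 1.01, 0.05, -0.074]
[-1.43, 0.9, 0.05, -0.074]
[-1.49, 0.8, 0.05, -0.074]
[-1.55, 0.69, 0.05, -0.074]
[-1.59, 0.57, 0.05, -0.074]
[-1.63, 0.45, 0.05, -0.074]
[-1.66, 0.33, 0.05, -0.074]
[-1.68, 0.21, 0.05, -0.074]
[-1.69, 0.08, 0.05, -0.074]
[-1.69, -0.04, 0.05, -0.074]
[-1.68, -0.17, 0.04, -0.074]
[-1.67, -0.29, 0.04, -0.074]
[-1.64, -0.41, 0.04, -0.074]
```

send_rows:
  steps:
    - [[-0.7, 1.5, 0, -0.074, 0], [-0.8, 1.5, 0, -0.074, 0], [-0.9, 1.4, 0, -0.074, 0], [-1.0, 1.4, 0, -0.074, 0], [-1.1, 1.3, 0, -0.074, 0], [-1.2, 1.2, 0, -0.074, 0], [-1.3, 1.1, 0, -0.074, 0], [-1.4, 1.0, 0, -0.074, 0], [-1.4, 0.9, 0, -0.074, 0], [-1.5, 0.8, 0, -0.074, 0]]

```text
clock: 4.53
position: [530.4, -169.7, 191.1]
ee_rot: [-0.387, 0.922, 0.008, -0.001]
contact_force: [0.0, -0.1, -3.1]
gripper_width: 12.7
```

send_rows:
  steps:
    - [[-1.55, 0.7, 0, -0.074, 0], [-1.6, 0.6, 0, -0.074, 0], [-1.6, 0.45, 0, -0.074, 0], [-1.65, 0.3, 0, -0.074, 0], [-1.7, 0.2, 0, -0.074, 0], [-1.7, 0.1, 0, -0.074, 0], [-1.7, 0, 0, -0.074, 0], [-1.7, -0.2, 0, -0.074, 0], [-1.2, -0.2, 0, -0.06, 0], [0, 0, 0, 0, 0]]

```text
clock: 5.37
position: [575.2, -19.2, 181.9]
ee_rot: [-0.675, 0.738, 0.015, -0.002]
contact_force: [-0.4, -0.6, -3.0]
gripper_width: 12.8
```

```bash
python3 - <<'E'
from rib import *
C,im,d,st=grab("wrist","w2.png"); np.savez("/tmp/w2",im=im,d=d); print(st["position"].round(1),yaw_of(st))
C,im,d,st=grab("top"); np.savez("/tmp/top2",im=im,d=d)
plan([625,50,185],-94,4)
E
```

```text
[575.2 -19.2 181.9] -95.12389711417136
now [574.2 -20.8 181.8] -95.35 t 5.47 F [-0.7 -0.2 -2.9] w 12.5
[-1.88, -1.1, -0.08, -0.006]
[-1.87, -1.11, -0.08, -0.006]
[-1.87, -1.12, -0.08, -0.006]
[-1.86, -1.13, -0.08, -0.006]
```

View pics/w2.png

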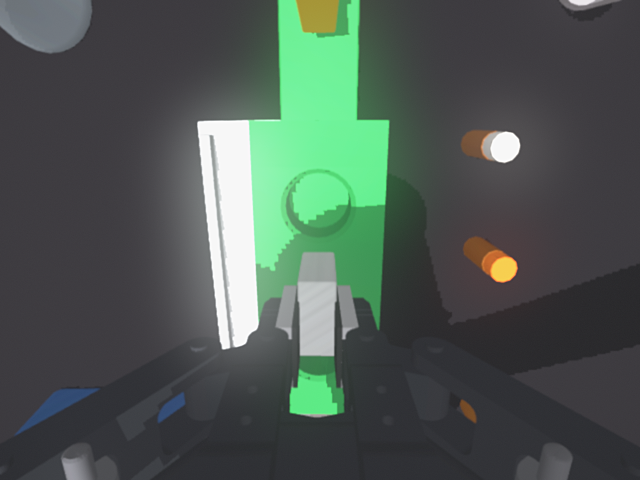

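The carrier hangs level and square to the tool. The far rail's outer edge shows from (199,122) to (222,348), and the bay's open end is at row 122. I'll fix the lane from these.

```bash
python3 - <<'E'
from rib import *
D=np.load("/tmp/w2.npz"); st=dict(position=np.array([575.2,-19.2,181.9])); 
import types
s0=arm.read_state(); st["ee_rot"]=R.from_quat([-0.675,0.738,0.015,-0.002]).as_quat()
C=cam("wrist",st); P=cloud(C,D["d"]); z=P[...,2]
m=(z>14)&(z<26)&(P[...,0]>620); m[:, 300:]=0; q=P[m]; 
r=cv2.minAreaRect(q[:,:2].astype(np.float32)); print("rail wrist",r,len(q),np.median(q[:,2]))
print(toplane(C,[(199,122),(222,348)],20).round(1))
m2=(z>1)&(z<10)&(P[...,0]>600); m2[:,300:]=0; im=D["im"]; m2&=im.min(2)>150; print("floor",np.median(P[m2],axis=0),m2.sum())
# top cam, initial: white mask outline corners of bay, edges at z20 ; head top rect at z130
D=np.load("/tmp/top.npz"); im,d=D["im"],D["d"]; C=cam("top"); P=cloud(C,d); hsv=cv2.cvtColor(im,cv2.COLOR_BGR2HSV)
w=(hsv[...,2]>150)&(hsv[...,1]<60)
for lo,hi,zz in((268,376,20),):
    for side in(0,1):
        pts=[]
        for u in range(272,372,4):
            v=np.nonzero(w[165:240,u])[0]+165; pts.append((u,v.max()+.5 if side else v.min()-.5))
        Q=toplane(C,pts,zz); f=np.polyfit(Q[:,1],Q[:,0],1); print("edge side",side,"x at y=50:",np.polyval(f,50).round(1),"slope",f[0].round(4),"res",np.std(Q[:,0]-np.polyval(f,Q[:,1])).round(2))
row=[]
for v in range(192,216,4):
    u=np.nonzero(w[v,300:400])[0]+300; row.append((u.max()+.5,v))
print("end",toplane(C,row,20).mean(0))
hd=w.copy(); hd[:, :190]=0; hd[:,262:]=0; hd[:163]=0; hd[218:]=0
for v in (170,185,200,210):
    u=np.nonzero(w[v,180:290])[0]+180; print("head row",v,toplane(C,[(u.min()-.5,v)],130)[0].round(1))
E
```

```text
rail wrist ((727.3942260742188, -14.02618408203125), (349.9244689941406, 174.80450439453125), 78.07357788085938) 3778 20.240453754211956
[[654.3 -99.7  20. ]
 [668.7  97.   20. ]]
floor [642.0810239  -18.9378762    6.48524785] 7248
edge side 0 x at y=50: 667.2 slope 0.0726 res 0.7
edge side 1 x at y=50: 576.1 slope 0.068 res 2.37
end [617.20032519 -98.9963091   20.        ]
head row 170 [676.  280.8 130. ]
head row 185 [644.5 282.9 130. ]
head row 200 [613.2 285.  130. ]
head row 210 [592.4 285.1 130. ]
```

send_rows:
  steps:
    - [[-1.6, -1.1, 0, -0.006, 0], [-1.6, -1.1, 0, -0.006, 0], [-1.6, -1.1, 0, -0.006, 0], [-1.5, -1.1, 0, -0.005, 0], [0, 0, 1.5, 0, 0], [0, 0, 2, 0, 0], [0, 0, 2, 0, 0], [0, 0, 2, 0, 0], [0, 0, 0, 0, 0], [0, 0, 0, 0, 0]]

```text
clock: 6.3
position: [619.7, 33.2, 101.9]
ee_rot: [-0.674, 0.738, 0.016, -0.005]
contact_force: [1.3, 0.7, -2.0]
gripper_width: 12.5
```

```bash
python3 - <<'E'
from rib import *
C,im,d,st=grab("wrist","w3.png"); np.savez("/tmp/w3",im=im,d=d)
P=cloud(C,d); hsv=cv2.cvtColor(im,cv2.COLOR_BGR2HSV); g=(hsv[...,0]>45)&(hsv[...,0]<80)&(hsv[...,1]>120); print("green z",np.nanpercentile(P[g][:,2],[5,50,95]))
zt=P[g][:,2]; q=P[g]; q=q[abs(q[:,2]-np.nanmedian(zt))<8]; print(cv2.minAreaRect(q[:,:2].astype(np.float32)))
a=np.linalg.lstsq(np.c_[q[:,:2]-q[:,:2].mean(0),np.ones(len(q))],q[:,2],rcond=None)[0]; print("tilt",a)
plan([624,45,90],-94.1,3)
E
```

```text
green z [66.50044657 86.35036817 88.58116049]
((618.6586303710938, 30.713550567626953), (140.55471801757812, 56.281978607177734), 84.8360824584961)
tilt [-4.86574058e-02  1.28795853e-02  8.67139637e+01]
now [619.1  33.2 101.6] -95.2 t 6.35 F [-0.4 -0.7 -4.3] w 12.7
[-0.4, -0.14, 0.39, -0.006]
[-0.4, -0.14, 0.39, -0.006]
[-0.4, -0.14, 0.39, -0.006]
```

View pics/w3.png

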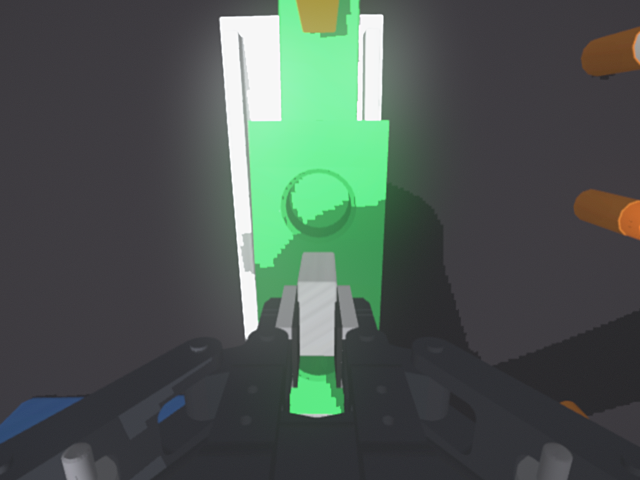

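The carrier is over the bay: block left edge at column 250, bay plate corners at (221,17) and (382,15). Checking the lane centre with these.

```bash
python3 - <<'E'
from rib import *
st=arm.read_state(); C=cam("wrist"); D=np.load("/tmp/w3.npz"); im=D["im"]; w=(cv2.cvtColor(im,cv2.COLOR_BGR2HSV)[...,1]<50)&(im.min(2)>150)
for v in (22,40,60,80,100):
    u=np.nonzero(w[v])[0]; u=u[(u>180)&(u<420)]; Q=toplane(C,[(u.min()-.5,v),(u.max()+.5,v)],20); c=Q.mean(0); print(v,u.min(),u.max(),Q.round(1).tolist(),"centre at y=43:",(c[0]+(43-c[1])*.0717).round(1))
plan([623.8,45.5,65],-94.1,4)
E
```

```text
22 220 383 [[656.6, -94.4, 20.0], [570.0, -86.9, 20.0]] centre at y=43: 622.9
40 221 382 [[657.4, -85.6, 20.0], [571.0, -78.1, 20.0]] centre at y=43: 623.1
60 222 382 [[658.4, -75.8, 20.0], [571.5, -68.1, 20.0]] centre at y=43: 623.2
80 224 381 [[658.8, -65.6, 20.0], [572.5, -57.9, 20.0]] centre at y=43: 623.2
100 225 381 [[659.9, -55.3, 20.0], [573.0, -47.4, 20.0]] centre at y=43: 623.2
now [619.1  33.2 101.6] -95.2 t 6.35 F [-0.4 -0.7 -4.3] w 12.7
[-0.3, -0.12, 0.92, -0.005]
[-0.3, -0.12, 0.92, -0.005]
[-0.3, -0.12, 0.92, -0.005]
[-0.3, -0.12, 0.92, -0.005]
```

send_rows:
  steps:
    - [[-0.35, -0.12, 1, -0.006, 0], [-0.35, -0.12, 1, -0.006, 0], [-0.35, -0.12, 1, -0.006, 0], [-0.3, -0.1, 0.5, -0.005, 0], [0, 0, 0, 0, 0], [0, 0, 0, 0, 0]]

```text
clock: 6.85
position: [627.0, 48.0, 67.4]
ee_rot: [-0.683, 0.73, 0.015, -0.001]
contact_force: [0.0, 0.1, -3.3]
gripper_width: 12.6
```

```bash
python3 -c "
from h import *
plan([623.6,45.5,49],-94.1,3)"
```

```text
now [627.   48.   67.4] -93.81 t 6.85 F [ 0.   0.1 -3.3] w 12.6
[0.1, 0.09, 0.62, 0.002]
[0.1, 0.09, 0.62, 0.002]
[0.1, 0.09, 0.62, 0.002]
```

send_rows:
  steps:
    - [[0.1, 0.15, 0.3, 0.002, 0], [0.1, 0.12, 0.4, 0.002, 0], [0, 0, 0.4, 0, 0], [0, 0, 0.3, 0, 0], [0, 0, 0, 0, 0]]

```text
clock: 7.27
position: [624.1, 46.6, 53.1]
ee_rot: [-0.682, 0.731, 0.014, -0.001]
contact_force: [-0.4, 0.5, -1.8]
gripper_width: 12.4
```

```bash
python3 -c "
from h import *
plan([623.6,45.5,49],-94.1,3)"
```

```text
now [624.1  46.6  53.1] -94.03 t 7.27 F [-0.4  0.5 -1.8] w 12.4
[0.04, 0.01, 0.14, 0.0]
[0.04, 0.01, 0.14, 0.0]
[0.04, 0.01, 0.14, 0.0]
```

send_rows:
  steps:
    - [[0, 0, 0.25, 0, 0], [0, 0, 0.15, 0, 0], [0, 0, 0, 0, 0], [0, 0, 0, 0, 1], [0, 0, 0, 0, 1], [0, 0, 0, 0, 1], [0, 0, 0, 0, 1], [0, 0, -1, 0, 1], [0, 0, -2, 0, 1], [0, 0, -3, 0, 1]]

```text
clock: 8.1
position: [623.9, 44.7, 108.7]
ee_rot: [-0.682, 0.731, 0.015, -0.004]
contact_force: [0.7, 1.5, -0.3]
gripper_width: 85.9
```

send_rows:
  steps:
    - [[2, 0, -4, 0, 1], [3, 0, -3, 0, 1], [3, 0, -2, 0, 1], [2, 0, 0, 0, 1], [0, 0, 0, 0, 1]]

```text
clock: 8.52
position: [623.7, -58.1, 212.0]
ee_rot: [-0.684, 0.729, 0.008, 0.003]
contact_force: [-0.0, 0.6, -0.6]
gripper_width: 85.3
```

```bash
python3 - <<'E'
from rib import *
C,im,d,st=grab("wrist","w4.png"); np.savez("/tmp/w4",im=im,d=d,p=st["position"],q=st["ee_rot"]); r=carrier(C,im,6); print(*r,sep="\n")
g=r[1]; print("rib centre at y=43 eq:",r[0][0][0]-(r[0][0][1]-43)*.0717)
plan([430,27,180],-94,14)
C,im,d,st=grab("top"); m=cv2.inRange(cv2.cvtColor(im,cv2.COLOR_BGR2HSV),(5,200,180),(23,255,255)); n,l,s,c=cv2.connectedComponentsWithStats(m); print([(s[i,4],toplane(C,[c[i]],55).round(1)) for i in range(1,n) if s[i,4]>20 and c[i][1]>200])
E
```

```text
((624.1763305664062, 43.76631546020508), (31.071685791015625, 14.685518264770508), 86.20580291748047)
((623.6959838867188, 43.36553955078125), (138.7111053466797, 53.845619201660156), 85.68921661376953)
[444.84759929  18.51438113  76.        ]
rib centre at y=43 eq: 624.1213857479096
now [624.4 -57.2 212.8] -93.57 t 8.57 F [-0.1  0.5  0.8] w 85.5
[-0.51, 1.42, 0.25, 0.001]
[-0.51, 1.42, 0.25, 0.001]
[-0.51, 1.42, 0.25, 0.001]
[-0.51, 1.42, 0.25, 0.001]
[-0.51, 1.42, 0.25, 0.001]
[-0.51, 1.42, 0.25, 0.001]
[-0.51, 1.42, 0.25, 0.001]
[-0.5, 1.42, 0.25, 0.001]
[-0.5, 1.42, 0.25, 0.001]
[-0.5, 1.42, 0.25, 0.001]
[-0.5, 1.42, 0.25, 0.001]
[-0.5, 1.42, 0.25, 0.001]
[-0.5, 1.43, 0.25, 0.001]
[-0.5, 1.43, 0.25, 0.001]
[(np.int32(78), array([[429.1, 199.7,  55. ]]))]
```

View pics/w4.png

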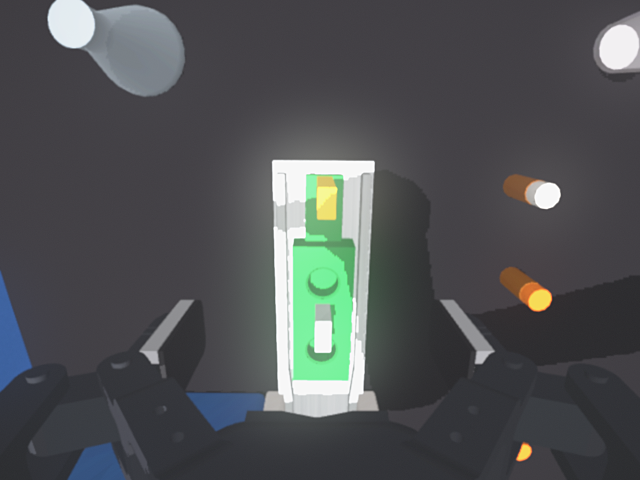

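The carrier lies flat between the rails at (624, 43.6), yaw 85.9°. Vial A's cap shows at (540,300), B's at (522,452). Going over vial A.

send_rows:
  steps:
    - [[-0.7, 2.2, 0, 0.001, 1], [-0.8, 2.2, 0.2, 0.001, 1], [-0.8, 2.2, 0.3, 0.001, 1], [-0.8, 2.2, 0.3, 0.001, 1], [-0.8, 2.2, 0.3, 0.001, 1], [-0.8, 2.2, 0.3, 0.001, 1], [-0.7, 2.2, 0.3, 0.001, 1], [-0.6, 2.2, 0.3, 0, 1], [-0.5, 1.5, 0.3, 0, 1], [0, 0, 0, 0, 1]]

```text
clock: 9.45
position: [425.3, 31.4, 183.4]
ee_rot: [-0.686, 0.728, 0.013, -0.003]
contact_force: [0.3, 0.5, -0.7]
gripper_width: 85.1
```

```bash
cat > vial.py <<'E'
from rib import *
def caps(C,im,z=55,save=None):
    m=cv2.inRange(cv2.cvtColor(im,cv2.COLOR_BGR2HSV),(5,180,150),(24,255,255)); n,l,s,c=cv2.connectedComponentsWithStats(m); out=[]
    for i in range(1,n):
        if s[i,4]>60: out.append((int(s[i,4]),c[i].round(1).tolist(),toplane(C,[c[i]],z)[0].round(1).tolist()))
    return out
def capcloud(C,d,im,near,z0,r=20,h=5):
    P=cloud(C,d); q=P[(abs(P[...,2]-z0)<h)&(np.hypot(P[...,0]-near[0],P[...,1]-near[1])<r)]
    (c,rad)=cv2.minEnclosingCircle(q[:,:2].astype(np.float32)); return len(q),np.median(q,axis=0).round(1),np.round(c,1),round(rad,1)
E
python3 - <<'E'
from vial import *
C,im,d,st=grab("wrist"); print(caps(C,im)); print(capcloud(C,d,im,(430,27),55))
plan([430.3,27.3,80],-94,4)
E
```

```text
[(104, [16.5, 77.8], [616.6, -84.0, 55.0]), (660, [304.5, 222.2], [431.4, 28.3, 55.0]), (299, [319.9, 403.0], [429.4, 188.5, 55.0])]
(622, array([431.5,  28.4,  55.4]), array([431.6,  29.1]), 10.4)
now [426.8  31.4 183.8] -93.41 t 9.5 F [-0.2 -0.5  0.2] w 84.9
[0.13, -0.15, 2.59, 0.003]
[0.13, -0.15, 2.59, 0.003]
[0.13, -0.15, 2.59, 0.003]
[0.13, -0.15, 2.59, 0.003]
```

send_rows:
  steps:
    - [[0.1, -0.12, 2.6, 0, 1], [0.1, -0.12, 2.6, 0.003, 1], [0.1, -0.12, 2.6, 0.003, 1], [0.1, -0.1, 2.6, 0.003, 1], [0, 0, 1.5, 0, 1], [0, 0, 0, 0, 1], [0, 0, 0, 0, 1]]

```text
clock: 10.08
position: [438.6, 33.3, 62.1]
ee_rot: [-0.685, 0.728, 0.009, 0.001]
contact_force: [-0.2, 0.6, 0.9]
gripper_width: 85.2
```

```bash
python3 -c "
from h import *
plan([431.2,28.4,27],-94,4)"
```

```text
now [438.6  33.3  62.1] -93.46 t 10.08 F [-0.2  0.6  0.9] w 85.2
[0.15, 0.17, 0.88, 0.002]
[0.15, 0.17, 0.88, 0.002]
[0.15, 0.17, 0.88, 0.002]
[0.15, 0.17, 0.88, 0.002]
```

send_rows:
  steps:
    - [[0.15, 0.18, 0.9, 0.002, 1], [0.15, 0.18, 0.9, 0.002, 1], [0.15, 0.17, 0.9, 0.002, 1], [0.1, 0.15, 0.7, 0, 1], [0, 0, 0, 0, 1], [0, 0, 0, 0, 1]]

```text
clock: 10.58
position: [439.3, 31.6, 31.8]
ee_rot: [-0.684, 0.729, 0.006, 0.007]
contact_force: [0.1, -0.1, 0.4]
gripper_width: 85.4
```

```bash
python3 -c "
from h import *
plan([431.2,28.4,27],-94,2)"
```

```text
now [439.3  31.6  31.8] -93.62 t 10.58 F [ 0.1 -0.1  0.4] w 85.4
[0.19, 0.39, 0.24, 0.003]
[0.19, 0.39, 0.24, 0.003]
```

send_rows:
  steps:
    - [[0.3, 0.7, 0.2, 0, 1], [0, 0.2, 0.1, 0, 1], [0, 0, 0, 0, 1], [0, 0, 0, 0, 1]]

```text
clock: 10.92
position: [431.0, 29.8, 30.6]
ee_rot: [-0.685, 0.729, 0.005, 0.009]
contact_force: [-0.2, 0.1, 0.4]
gripper_width: 85.6
```

```bash
python3 - <<'E'
from vial import *
C,im,d,st=grab("wrist"); print(caps(C,im)); 
plan([431.2,28.4,27],-94,2)
E
```

```text
[]
now [431.1  29.8  30.7] -93.57 t 10.97 F [ 0.3 -1.2 -0.5] w 85.3
[0.07, -0.01, 0.18, 0.004]
[0.07, -0.01, 0.18, 0.004]
```

send_rows:
  steps:
    - [[0.1, 0, 0.3, 0, 1], [0, 0, 0, 0, 1], [0, 0, 0, 0, 0], [0, 0, 0, 0, 0], [0, 0, 0, 0, 0], [0, 0, 0, 0, 0], [0, 0, 0, 0, 0], [0, 0, 0, 0, 0], [0, 0, 0, 0, 0]]

```text
clock: 11.72
position: [431.6, 29.0, 27.9]
ee_rot: [-0.685, 0.729, 0.005, 0.01]
contact_force: [0.4, -0.4, -0.6]
gripper_width: 19.8
```

send_rows:
  steps:
    - [[0, 0, 0, 0, 0], [0, 0, -0.5, 0, 0], [0, 0, -1.5, 0, 0], [0, 0, -2.5, 0, 0], [0, 0, -2.5, 0, 0], [0, 0, -2.5, 0, 0], [0, 0, -2, 0, 0], [0, 0, 0, 0, 0]]

```text
clock: 12.38
position: [429.5, 25.7, 147.9]
ee_rot: [-0.685, 0.729, 0.006, 0.007]
contact_force: [0.0, 0.5, -0.3]
gripper_width: 19.3
```

```bash
python3 - <<'E'
from vial import *
C,im,d,st=grab("wrist","w5.png"); print(caps(C,im,st["position"][2]+28)); np.savez("/tmp/w5",im=im,d=d,p=st["position"],q=st["ee_rot"])
print(yaw_of(st),R.from_quat(st["ee_rot"]).as_matrix()[:,2])
plan([621.5,8.7,150],-94,9)
E
```

```text
[(3330, [316.7, 332.2], [429.6, 22.0, 175.9])]
-93.56468839975622 [ 0.00247659  0.01781155 -0.99983829]
now [428.5  25.5 146.3] -93.6 t 12.43 F [ 0.5  0.6 -0.9] w 19.8
[0.05, -2.15, -0.04, 0.001]
[0.05, -2.15, -0.04, 0.001]
[0.05, -2.15, -0.04, 0.001]
[0.05, -2.15, -0.04, 0.001]
[0.04, -2.15, -0.04, 0.001]
[0.04, -2.15, -0.04, 0.001]
[0.04, -2.15, -0.04, 0.001]
[0.04, -2.15, -0.04, 0.001]
[0.04, -2.15, -0.04, 0.001]
```

View pics/w5.png

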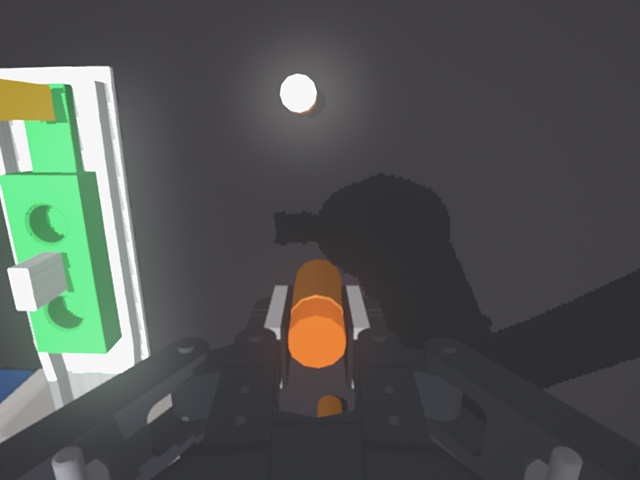

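Vial A is held upright, cap centre at about (317,335), with vial B visible behind at (330,405). Measuring its offset from the TCP.

```bash
python3 - <<'E'
from vial import *
D=np.load("/tmp/w5.npz"); st=dict(position=D["p"],ee_rot=D["q"]); C=cam("wrist",st); P=cloud(C,D["d"]); M=R.from_quat(D["q"]).as_matrix()
m=cv2.inRange(cv2.cvtColor(D["im"],cv2.COLOR_BGR2HSV),(5,180,150),(24,255,255))>0; m[395:]=0
q=P[m]; q=q[~np.isnan(q[:,2])]; zt=np.percentile(q[:,2],97); t=q[q[:,2]>zt-4]; print("top z",zt-D["p"][2],len(t))
c,r=cv2.minEnclosingCircle(t[:,:2].astype(np.float32)); c3=np.array([*c,zt]); print(c,r,"in tool",(M.T@(c3-D["p"])).round(1))
# carrier again from this view
r=carrier(C,D["im"],6); print(r[0],r[1])
E
```

```text
top z 28.6103254027619 2584
(430.26751708984375, 25.776952743530273) 10.75318717956543 in tool [ -0.7  -0.8 -28.6]
((619.7108764648438, 44.118614196777344), (29.960506439208984, 5.972071170806885), 85.24795532226562) ((623.6904296875, 43.29009246826172), (141.12596130371094, 56.27241134643555), 85.60001373291016)
```

send_rows:
  steps:
    - [[0, -1.8, 0, 0, 0], [0, -2.4, 0, 0.001, 0], [0, -2.6, 0, 0.001, 0], [0, -2.6, 0, 0.001, 0], [0, -2.6, 0, 0.001, 0], [0.1, -2.5, 0, 0.001, 0], [0.1, -2.2, 0, 0.001, 0], [0.1, -1.5, 0, 0.001, 0], [0, 0, 0, 0, 0], [0, 0, 0, 0, 0]]

```text
clock: 13.27
position: [608.4, 7.6, 130.6]
ee_rot: [-0.681, 0.732, 0.014, -0.003]
contact_force: [-0.1, -0.3, -0.6]
gripper_width: 19.9
```

```bash
python3 - <<'E'
from vial import *
plan([620.7,8,85],-94,4)
E
```

```text
now [608.4   7.6 130.6] -94.21 t 13.27 F [-0.1 -0.3 -0.6] w 19.9
[-0.02, -0.33, 1.13, -0.001]
[-0.02, -0.34, 1.13, -0.001]
[-0.02, -0.34, 1.13, -0.001]
[-0.02, -0.34, 1.13, -0.001]
```

send_rows:
  steps:
    - [[0, -0.6, 1.1, 0, 0], [0, -0.5, 1.1, 0, 0], [0, -0.2, 1.1, 0, 0], [0, 0, 0.8, 0, 0], [0, 0, 0, 0, 0], [0, 0, 0, 0, 0]]

```text
clock: 13.77
position: [615.6, 7.4, 81.3]
ee_rot: [-0.681, 0.732, 0.017, -0.007]
contact_force: [0.9, 0.8, -0.6]
gripper_width: 19.4
```

```bash
python3 - <<'E'
from vial import *
C,im,d,st=grab("wrist","w6.png"); P=cloud(C,d); M=R.from_quat(st["ee_rot"]).as_matrix(); print("z axis",M[:,2].round(3))
hs=cv2.cvtColor(im,cv2.COLOR_BGR2HSV); m=cv2.inRange(hs,(5,180,150),(24,255,255))>0; m[395:]=0; m[:240]=0
q=P[m]; q=q[~np.isnan(q[:,2])]; zt=np.percentile(q[:,2],97); t=q[q[:,2]>zt-4]; c,r=cv2.minEnclosingCircle(t[:,:2].astype(np.float32)); print("cap",c,r,zt)
g=(hs[...,0]>45)&(hs[...,0]<80)&(hs[...,1]>120)&(abs(P[...,2]-34)<5); print("block",cv2.minAreaRect(P[g][:,:2].astype(np.float32)))
plan([620.7,8,60],-94,2)
E
```

```text
z axis [-0.033  0.015 -0.999]
cap (616.9667358398438, 7.798813819885254) 10.685221672058105 110.04919765582866
block ((624.0360107421875, 39.67145538330078), (131.42535400390625, 55.473899841308594), 85.13670349121094)
now [615.3   7.5  81.3] -94.21 t 13.82 F [-0.5  0.1 -1. ] w 19.5
[-0.03, -0.3, 1.06, -0.002]
[-0.03, -0.3, 1.06, -0.002]
```

View pics/w6.png

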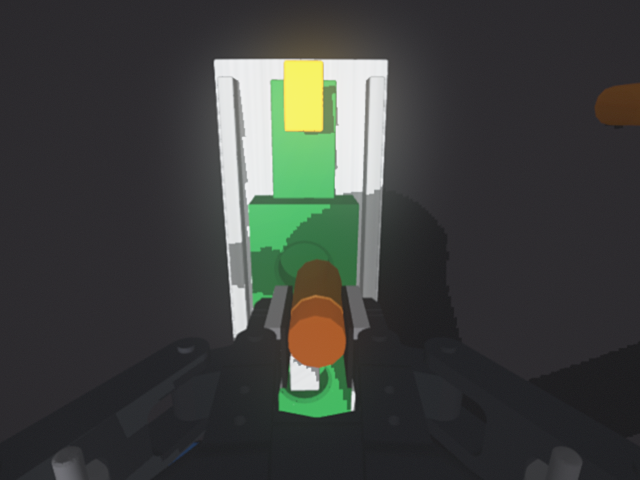

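send_rows:
  steps:
    - [[0, -0.6, 0.6, 0, 0], [0, -0.2, 0.5, 0, 0], [0, 0, 0, 0, 0], [0, 0, 0, 0, 0]]

```text
clock: 14.15
position: [624.6, 7.3, 70.7]
ee_rot: [-0.681, 0.732, 0.016, -0.006]
contact_force: [-0.6, 0.4, 0.2]
gripper_width: 19.4
```

```bash
python3 - <<'E'
from vial import *
st=arm.read_state(); M=R.from_quat(st["ee_rot"]).as_matrix(); print("z axis",M[:,2].round(3),"vial bottom",(st["position"]+M@[-.7,-.8,26.5]).round(1))
plan([621.6,7.8,42],-94,3)
E
```

```text
z axis [-0.03   0.016 -0.999] vial bottom [624.7   8.4  44.2]
now [624.6   7.3  70.7] -94.17 t 14.15 F [-0.6  0.4  0.2] w 19.4
[0.0, 0.07, 0.96, -0.001]
[0.0, 0.07, 0.96, -0.001]
[0.0, 0.07, 0.96, -0.001]
```

send_rows:
  steps:
    - [[0, 0.3, 0, 0, 0], [0, 0, 0, 0, 0], [0, 0, 0.3, 0, 0], [0, 0, 0, 0, 0]]

```text
clock: 14.48
position: [621.6, 7.7, 68.4]
ee_rot: [-0.681, 0.732, 0.015, -0.005]
contact_force: [0.1, -0.7, -0.8]
gripper_width: 19.6
```

```bash
python3 - <<'E'
from vial import *
st=arm.read_state(); M=R.from_quat(st["ee_rot"]).as_matrix(); print("z axis",M[:,2].round(3),"vial bottom",(st["position"]+M@[-.7,-.8,26.5]).round(1))
plan([621.6,7.8,42],-94,3)
E
```

```text
z axis [-0.028  0.016 -0.999] vial bottom [621.7   8.7  41.9]
now [621.6   7.7  68.4] -94.18 t 14.48 F [ 0.1 -0.7 -0.8] w 19.6
[0.01, -0.03, 0.88, -0.001]
[0.01, -0.03, 0.88, -0.001]
[0.01, -0.03, 0.88, -0.001]
```

send_rows:
  steps:
    - [[0, 0, 0.5, 0, 0], [0, 0, 0.5, 0, 0], [0, 0, 0.5, 0, 0], [0, 0, 0.4, 0, 0], [0, 0, 0, 0, 0]]

```text
clock: 14.9
position: [620.8, 8.1, 47.6]
ee_rot: [-0.681, 0.732, 0.015, -0.005]
contact_force: [-0.1, -0.1, -0.2]
gripper_width: 19.9
```

```bash
python3 - <<'E'
from vial import *
st=arm.read_state(); M=R.from_quat(st["ee_rot"]).as_matrix(); print("vial bottom",(st["position"]+M@[-.7,-.8,26.5]).round(1))
plan([621.6,7.8,42],-94,3)
E
```

```text
vial bottom [620.9   9.1  21.1]
now [620.8   8.1  47.6] -94.18 t 14.9 F [-0.1 -0.1 -0.2] w 19.9
[0.01, -0.03, 0.18, -0.001]
[0.01, -0.03, 0.18, -0.001]
[0.01, -0.03, 0.18, -0.001]
```

send_rows:
  steps:
    - [[0, 0, 0.3, 0, 0], [0, 0, 0.2, 0, 0], [0, 0, 0.1, 0, 0], [0, 0, 0, 0, 0]]

```text
clock: 15.23
position: [620.9, 8.1, 42.5]
ee_rot: [-0.681, 0.732, 0.015, -0.005]
contact_force: [0.7, 0.8, -0.7]
gripper_width: 19.5
```

send_rows:
  steps:
    - [[0, 0, 0, 0, 0.4], [0, 0, 0, 0, 0.7], [0, 0, 0, 0, 1], [0, 0, 0, 0, 1], [0, 0, 0, 0, 1], [0, 0, -1, 0, 1], [0, 0, -2, 0, 1], [0, 0, -3, 0, 1], [0, 0, -4, 0, 1], [0, 0, -3, 0, 1]]

```text
clock: 16.07
position: [620.1, 5.1, 169.9]
ee_rot: [-0.681, 0.732, 0.02, -0.013]
contact_force: [0.4, -0.5, 0.2]
gripper_width: 85.5
```

```bash
python3 - <<'E'
from vial import *
C,im,d,st=grab("wrist","w7.png"); r=carrier(C,im,6); print(r[0],r[1]); print(caps(C,im,69)); print(capcloud(C,d,im,(621,9),69))
plan([429.5,190,180],-94,12)
E
```

```text
((624.0914306640625, 45.29602813720703), (27.429201126098633, 13.452125549316406), 84.99655151367188) ((624.7617797851562, 53.43878173828125), (120.29949188232422, 54.380672454833984), 85.44329833984375)
[]
(760, array([619.8,   7.3,  69.4]), array([621.2,  13.2]), 15.8)
now [623.7   5.1 176.7] -94.11 t 16.12 F [ 2.  -0.2  5.8] w 85.2
[-1.42, 1.72, 0.05, -0.0]
[-1.42, 1.72, 0.05, -0.0]
[-1.42, 1.72, 0.05, -0.0]
[-1.42, 1.72, 0.05, -0.0]
[-1.42, 1.72, 0.05, -0.0]
[-1.42, 1.72, 0.05, -0.0]
[-1.42, 1.72, 0.05, -0.0]
[-1.42, 1.72, 0.05, -0.0]
[-1.42, 1.72, 0.05, -0.0]
[-1.42, 1.72, 0.05, -0.0]
[-1.42, 1.72, 0.05, -0.0]
[-1.42, 1.72, 0.05, -0.0]
```

send_rows:
  steps:
    - [[-1.2, 1.6, 0, 0, 1], [-1.9, 2.3, 0, 0, 1], [-2.0, 2.3, 0, 0, 1], [-2.0, 2.3, 0, 0, 1], [-2.0, 2.3, 0, 0, 1], [-2.0, 2.3, 0, 0, 1], [-2.0, 2.2, 0, 0, 1], [-1.7, 2.0, 0, 0, 1], [-1.2, 1.5, 0, 0, 1], [0, 0, 0, 0, 1]]

```text
clock: 16.95
position: [445.0, 183.7, 194.8]
ee_rot: [-0.68, 0.734, 0.012, 0.001]
contact_force: [-0.1, 0.1, -0.1]
gripper_width: 85.5
```

```bash
python3 - <<'E'
from vial import *
C,im,d,st=grab("wrist"); print(caps(C,im)); print(capcloud(C,d,im,(429.5,199.7),55))
plan([429.5,199.7,60],-94,5)
E
```

```text
[(503, [335.8, 241.3], [429.7, 201.2, 55.0])]
(556, array([429.8, 200.4,  55.5]), array([429.6, 201.3]), 10.5)
now [446.  183.2 194.9] -94.39 t 17.0 F [-0.1  0.3  0. ] w 85.0
[-0.25, 0.31, 2.71, -0.001]
[-0.25, 0.31, 2.71, -0.001]
[-0.25, 0.31, 2.71, -0.001]
[-0.26, 0.31, 2.71, -0.001]
[-0.26, 0.31, 2.71, -0.001]
```

Vial B is at (429.7, 201).

send_rows:
  steps:
    - [[-0.9, 0.9, 2, 0, 1], [-0.8, 0.7, 2.5, 0, 1], [0, 0, 2.5, 0, 1], [0, 0, 2.5, 0, 1], [0, 0, 1.5, 0, 1], [0, 0, 0, 0, 1], [0, 0, 0, 0, 1]]

```text
clock: 17.58
position: [436.8, 203.9, 86.1]
ee_rot: [-0.679, 0.734, 0.01, 0.008]
contact_force: [-0.3, 0.4, -0.0]
gripper_width: 85.5
```

```bash
python3 - <<'E'
from vial import *
plan([429.7,201,28],-94,1)
E
```

```text
now [436.8 203.9  86.1] -94.51 t 17.58 F [-0.3  0.4 -0. ] w 85.5
[0.49, 0.66, 5.8, -0.009]
```

send_rows:
  steps:
    - [[0.5, 0.7, 1, 0, 1], [0, 0, 1.5, 0, 1], [0, 0, 1.5, 0, 1], [0, 0, 1.3, 0, 1], [0, 0, 0, 0, 1], [0, 0, 0, 0, 1]]

```text
clock: 18.08
position: [437.5, 202.6, 38.8]
ee_rot: [-0.678, 0.735, 0.009, 0.016]
contact_force: [-0.0, 0.6, -0.9]
gripper_width: 85.6
```

```bash
python3 - <<'E'
from vial import *
plan([429.7,201,28],-94,1)
E
```

```text
now [437.5 202.6  38.8] -94.64 t 18.08 F [-0.   0.6 -0.9] w 85.6
[0.26, 0.77, 1.07, -0.011]
```

send_rows:
  steps:
    - [[0.3, 0.8, 0.5, 0, 1], [0, 0, 0.5, 0, 1], [0, 0, 0, 0, 1], [0, 0, 0, 0, 1]]

```text
clock: 18.42
position: [431.0, 201.7, 31.6]
ee_rot: [-0.678, 0.735, 0.009, 0.019]
contact_force: [0.1, 0.5, -0.3]
gripper_width: 85.3
```

```bash
python3 - <<'E'
from vial import *
plan([429.7,201,28],-94,1)
E
```

```text
now [431.  201.7  31.6] -94.65 t 18.42 F [ 0.1  0.5 -0.3] w 85.3
[0.09, 0.13, 0.35, -0.011]
```

send_rows:
  steps:
    - [[0.1, 0.1, 0.4, 0, 1], [0, 0, 0, 0, 1], [0, 0, 0, 0, 0], [0, 0, 0, 0, 0], [0, 0, 0, 0, 0], [0, 0, 0, 0, 0], [0, 0, 0, 0, 0], [0, 0, 0, 0, 0], [0, 0, 0, 0, 0], [0, 0, 0, 0, 0]]

```text
clock: 19.25
position: [430.5, 201.6, 28.4]
ee_rot: [-0.678, 0.735, 0.009, 0.021]
contact_force: [0.8, -0.4, -0.9]
gripper_width: 19.4
```

send_rows:
  steps:
    - [[0, 0, -0.5, 0, 0], [0, 0, -1.5, 0, 0], [0, 0, -2.5, 0, 0], [0, 0, -2.5, 0, 0], [0, 0, -2.5, 0, 0], [0, 0, -2, 0, 0], [0, 0, -1, 0, 0], [0, 0, 0, 0, 0]]

```text
clock: 19.92
position: [427.4, 195.1, 159.5]
ee_rot: [-0.678, 0.735, 0.008, 0.018]
contact_force: [1.3, 0.4, -0.0]
gripper_width: 19.6
```

```bash
cat >> vial.py <<'E'
def held(C,im,d,st):
    P=cloud(C,d); M=R.from_quat(st["ee_rot"]).as_matrix(); hs=cv2.cvtColor(im,cv2.COLOR_BGR2HSV); m=cv2.inRange(hs,(5,180,80),(24,255,255))>0; m[395:]=0; m[:290]=0; m[:,:250]=0; m[:,390:]=0
    q=P[m]; q=q[~np.isnan(q[:,2])]; zt=np.percentile(q[:,2],97); t=q[q[:,2]>zt-4]; c,r=cv2.minEnclosingCircle(t[:,:2].astype(np.float32))
    o=M.T@(np.array([*c,zt])-st["position"]); o2=[o[0],o[1],o[2]+55]; print("cap tool",o.round(1),"r",round(r,1),"zaxis",M[:,2].round(3),"vial bottom",(st["position"]+M@o2).round(1))
E
python3 - <<'E'
from vial import *
C,im,d,st=grab("wrist"); held(C,im,d,st)
plan([626.5,78.4,145],-94,9)
E
```

```text
cap tool [ -0.9  -0.4 -28.1] r 10.8 zaxis [ 0.016  0.037 -0.999] vial bottom [428.2 196.9 132.7]
now [427.  194.9 158.6] -94.64 t 19.97 F [-0.3 -0.1 -0.2] w 19.8
[1.12, -2.31, 0.14, -0.001]
[1.12, -2.31, 0.14, -0.001]
[1.12, -2.31, 0.14, -0.001]
[1.12, -2.31, 0.14, -0.001]
[1.13, -2.31, 0.14, -0.001]
[1.13, -2.31, 0.14, -0.001]
[1.13, -2.3, 0.14, -0.001]
[1.14, -2.3, 0.14, -0.001]
[1.14, -2.3, 0.14, -0.001]
```

send_rows:
  steps:
    - [[1.8, -1.5, 0, 0, 0], [2.0, -2.4, 0, 0, 0], [2.0, -2.8, 0, 0, 0], [1.8, -2.8, 0, 0, 0], [1.3, -2.8, 0, 0, 0], [1.2, -2.8, 0, 0, 0], [0.8, -2.6, 0, 0, 0], [0.6, -2.2, 0, 0, 0], [0, -0.8, 0, 0, 0], [0, 0, 0, 0, 0]]

```text
clock: 20.8
position: [625.6, 55.2, 141.3]
ee_rot: [-0.678, 0.735, 0.014, 0.008]
contact_force: [-0.2, -0.1, -1.1]
gripper_width: 19.5
```

```bash
python3 - <<'E'
from vial import *
C,im,d,st=grab("wrist"); held(C,im,d,st)
plan([626,78,85],-94,4)
E
```

```text
cap tool [ -0.8   0.1 -28.2] r 10.7 zaxis [-0.007  0.032 -0.999] vial bottom [625.4  56.8 114.5]
now [624.5  55.3 141. ] -94.58 t 20.85 F [ 0.7  0.4 -1.3] w 19.7
[-0.52, -0.01, 1.42, -0.003]
[-0.52, -0.01, 1.42, -0.003]
[-0.52, -0.01, 1.42, -0.003]
[-0.52, -0.01, 1.42, -0.003]
```

send_rows:
  steps:
    - [[-1.0, -0.1, 0.3, 0, 0], [-1.0, -0.1, 1, 0, 0], [-0.2, 0, 1.5, 0, 0], [0, 0, 1.5, 0, 0], [0, 0, 1, 0, 0], [0, 0, 0, 0, 0], [0, 0, 0, 0, 0]]

```text
clock: 21.43
position: [620.9, 87.9, 83.9]
ee_rot: [-0.681, 0.732, 0.016, 0.006]
contact_force: [0.4, -0.7, 0.8]
gripper_width: 19.5
```

```bash
python3 - <<'E'
from vial import *
C,im,d,st=grab("wrist"); held(C,im,d,st)
plan([626,77,68],-94,1)
E
```

```text
cap tool [ -0.7  -0.2 -28.2] r 10.6 zaxis [-0.013  0.032 -0.999] vial bottom [620.8  89.5  57.1]
now [620.8  87.9  83.9] -94.17 t 21.48 F [-1.  -1.  -0.9] w 19.4
[1.09, -0.62, 1.55, -0.003]
```

send_rows:
  steps:
    - [[0.9, -0.5, 0.3, 0, 0], [0, 0, 0.5, 0, 0], [0, 0, 0, 0, 0], [0, 0, 0, 0, 0]]

```text
clock: 21.82
position: [626.8, 78.5, 77.4]
ee_rot: [-0.681, 0.732, 0.015, 0.008]
contact_force: [0.0, 0.3, -0.5]
gripper_width: 19.7
```

```bash
python3 - <<'E'
from vial import *
C,im,d,st=grab("wrist"); held(C,im,d,st)
plan([626,77,68],-94,1)
E
```

```text
cap tool [ -1.   -0.4 -28.1] r 10.8 zaxis [-0.009  0.033 -0.999] vial bottom [627.   80.3  50.6]
now [626.6  78.5  77.3] -94.14 t 21.87 F [ 0.5  0.  -0.7] w 19.8
[0.18, 0.04, 0.93, -0.002]
```

send_rows:
  steps:
    - [[0.2, 0.05, 0.5, 0, 0], [0.05, 0, 0.5, 0, 0], [0.05, 0, 0.3, 0, 0], [0, 0, 0, 0, 0]]

```text
clock: 22.2
position: [626.1, 75.3, 63.7]
ee_rot: [-0.681, 0.732, 0.015, 0.009]
contact_force: [-0.3, -0.2, -0.4]
gripper_width: 19.6
```

```bash
python3 - <<'E'
from vial import *
C,im,d,st=grab("wrist"); held(C,im,d,st)
plan([626,77,42],-94,1)
E
```

```text
cap tool [ -1.   -0.2 -28.2] r 10.3 zaxis [-0.008  0.034 -0.999] vial bottom [626.1  77.2  36.9]
now [626.2  75.3  63.9] -94.19 t 22.25 F [-0.3 -0.2 -1. ] w 19.6
[-0.09, 0.01, 2.2, -0.003]
```

send_rows:
  steps:
    - [[0, 0, 0.5, 0, 0], [0, 0, 0.5, 0, 0], [0, 0, 0.5, 0, 0], [0, 0, 0.3, 0, 0], [0, 0, 0, 0, 0], [0, 0, 0, 0, 0]]

```text
clock: 22.75
position: [626.2, 76.4, 43.8]
ee_rot: [-0.681, 0.732, 0.015, 0.009]
contact_force: [-1.4, 0.5, -0.2]
gripper_width: 19.7
```

```bash
python3 - <<'E'
from vial import *
C,im,d,st=grab("wrist"); held(C,im,d,st); plan([626,77,42],-94,1)
E
```

```text
cap tool [ -0.8  -0.4 -28.2] r 9.9 zaxis [-0.007  0.034 -0.999] vial bottom [626.5  78.   17.1]
now [626.2  76.4  43.8] -94.16 t 22.8 F [-0.  -0.3 -0.6] w 19.7
[-0.06, 0.02, 0.19, -0.003]
```

send_rows:
  steps:
    - [[0, 0, 0.2, 0, 0], [0, 0, 0, 0, 0], [0, 0, 0, 0, 0.4], [0, 0, 0, 0, 0.7], [0, 0, 0, 0, 1], [0, 0, 0, 0, 1], [0, 0, 0, 0, 1], [0, 0, -1, 0, 1], [0, 0, -2, 0, 1], [0, 0, -3, 0, 1]]

```text
clock: 23.63
position: [622.9, 73.4, 98.4]
ee_rot: [-0.681, 0.732, 0.018, 0.003]
contact_force: [1.0, 0.2, -0.2]
gripper_width: 85.2
```

send_rows:
  steps:
    - [[0, 0, -3, 0, 1], [1, 0, -3, 0, 1], [2.4, 0, -2, 0, 1], [2.4, 0, 0, 0, 1], [2.4, 0, 0, 0, 1], [2.4, 0, 0, 0, 1], [2, 0, 0, 0, 1], [0.8, 0, 0, 0, 1], [0, 0, 0, 0, 1], [0, 0, 0, 0, 1]]

```text
clock: 24.47
position: [619.3, -67.4, 196.5]
ee_rot: [-0.682, 0.731, 0.01, 0.013]
contact_force: [-0.4, -0.8, 0.2]
gripper_width: 85.6
```

```bash
python3 - <<'E'
from vial import *
C,im,d,st=grab("wrist","w8.png"); P=cloud(C,d)
hs=cv2.cvtColor(im,cv2.COLOR_BGR2HSV); y=cv2.inRange(hs,(24,120,80),(36,255,255))>0; q=P[y&(abs(P[...,2]-81)<6)]; print("tab",len(q),cv2.minAreaRect(q[:,:2].astype(np.float32)) if len(q) else None)
for n in((621.4,8.6),(626.5,78.5)): print(capcloud(C,d,im,n,69,14))
C2,im2,d2,_=grab("top","top3.png"); hs=cv2.cvtColor(im2,cv2.COLOR_BGR2HSV); print("top caps",caps(C2,im2,69))
plan([615.5,-74,70],-94,4)
E
```

```text
tab 668 ((614.7105712890625, -73.92530059814453), (24.20738983154297, 13.366406440734863), 85.94729614257812)
(541, array([619.7,   6.6,  69.3]), array([619.8,   8. ]), 11.2)
(457, array([626.2,  74.1,  69.3]), array([626.3,  75.8]), 10.7)
top caps [(81, [329.3, 198.7], [618.9, 6.2, 69.0])]
now [619.4 -66.6 196.3] -93.84 t 24.57 F [-0.3 -0.4  0.7] w 85.3
[0.29, 0.09, 3.15, 0.001]
[0.29, 0.09, 3.15, 0.001]
[0.29, 0.09, 3.15, 0.001]
[0.29, 0.09, 3.15, 0.001]
```

View pics/w8.png

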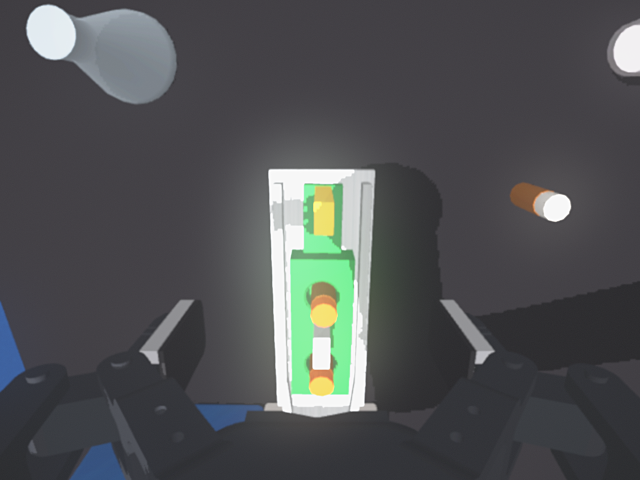

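Both vials sit in their pockets: cap tops at z 69.3, seen at (323,312) and (320,383). The tab is at (323,215). Next I'll grip the tab.

send_rows:
  steps:
    - [[0.3, 0.1, 2.5, 0, 1], [0.3, 0.1, 3, 0.002, 1], [0.3, 0.1, 3, 0.002, 1], [0.2, 0.1, 2.5, 0, 1], [0, 0, 1, 0, 1], [0, 0, 0, 0, 1], [0, 0, 0, 0, 1]]

```text
clock: 25.15
position: [619.5, -65.8, 74.6]
ee_rot: [-0.685, 0.728, 0.007, 0.016]
contact_force: [0.7, -0.7, 1.1]
gripper_width: 85.7
```

```bash
python3 - <<'E'
from vial import *
plan([614.6,-77,53],-94.1,1)
E
```

```text
now [619.5 -65.8  74.6] -93.44 t 25.15 F [ 0.7 -0.7  1.1] w 85.7
[1.22, 0.45, 2.12, 0.011]
```

send_rows:
  steps:
    - [[1.0, 0.4, 0.8, 0.011, 1], [0.2, 0, 0.8, 0, 1], [0, 0, 0.3, 0, 1], [0, 0, 0, 0, 1], [0, 0, 0, 0, 1]]

```text
clock: 25.57
position: [618.3, -77.0, 58.6]
ee_rot: [-0.682, 0.731, 0.004, 0.019]
contact_force: [-0.0, -1.1, 1.1]
gripper_width: 85.4
```

```bash
python3 - <<'E'
from vial import *
plan([614.6,-77,53],-94.1,1)
E
```

```text
now [618.3 -77.   58.6] -94.0 t 25.57 F [-0.  -1.1  1.1] w 85.4
[0.04, 0.38, 0.55, 0.002]
```

send_rows:
  steps:
    - [[0, 0.4, 0.5, 0, 1], [0, 0, 0, 0, 1], [0, 0, 0, 0, 0.3], [0, 0, 0, 0, 0], [0, 0, 0, 0, 0], [0, 0, 0, 0, 0], [0, 0, 0, 0, 0], [0, 0, 0, 0, 0], [0, 0, 0, 0, 0], [0, 0, 0, 0, 0]]

```text
clock: 26.4
position: [614.9, -76.6, 55.6]
ee_rot: [-0.682, 0.731, 0.003, 0.02]
contact_force: [-0.0, 0.1, -0.8]
gripper_width: 12.4
```

```bash
python3 - <<'E'
from vial import *
st=arm.read_state(); M=R.from_quat(st["ee_rot"]).as_matrix(); print(st["position"],M.round(3))
p=st["position"]; plan(p+140*np.array([.0715,.9974,0]),-94.1,14)
E
```

```text
[614.88797313 -76.5537947   55.56680011] [[-0.069 -0.997  0.025]
 [-0.997  0.07   0.032]
 [-0.034 -0.022 -0.999]]
now [614.9 -76.6  55.6] -93.95 t 26.4 F [-0.   0.1 -0.8] w 12.4
[-1.0, -0.0, 0.03, 0.0]
[-1.0, -0.0, 0.03, 0.0]
[-1.0, -0.0, 0.03, 0.0]
[-1.0, -0.0, 0.03, 0.0]
[-1.0, -0.0, 0.03, 0.0]
[-1.0, -0.0, 0.03, 0.0]
[-1.0, -0.0, 0.03, 0.0]
[-1.0, -0.0, 0.03, 0.0]
[-1.0, -0.0, 0.03, 0.0]
[-1.0, -0.0, 0.03, 0.0]
[-1.0, -0.0, 0.03, 0.0]
[-1.0, 0.0, 0.03, 0.0]
[-1.0, 0.0, 0.03, 0.0]
[-1.0, 0.0, 0.03, 0.0]
```

send_rows:
  steps:
    - [[-0.4, 0, 0.01, 0, 0], [-0.6, 0, 0.02, 0, 0], [-0.6, 0, 0.02, 0, 0], [-0.6, 0, 0.02, 0, 0], [-0.6, 0, 0.02, 0, 0], [-0.4, 0, 0.01, 0, 0], [0, 0, 0, 0, 0]]

```text
clock: 26.98
position: [617.1, -43.4, 55.6]
ee_rot: [-0.682, 0.731, 0.003, 0.019]
contact_force: [-0.1, -2.7, 1.0]
gripper_width: 12.8
```

```bash
cat > s.py <<'E'
from vial import *
st=arm.read_state(); p=st["position"]; s=(p-[614.9,-76.6,55.6])@[.0715,.9974,0]; lat=(p-[614.9,-76.6,55.6])@[.9974,-.0715,0]; print("along",round(s,1),"lat",round(lat,1),"z",round(p[2],1),"yaw",round(yaw_of(st),2),"F",st["contact_force"].round(1),"M",st["wrist_torque"].round(2),R.from_quat(st["ee_rot"]).as_matrix()[:,2].round(3))
E
python3 s.py
```

```text
along 33.3 lat -0.2 z 55.6 yaw -93.95 F [-0.1 -2.7  1. ] M [-0.82  0.12 -0.02] [ 0.024  0.03  -0.999]
```

Works well; friction about 2.7 N.

send_rows:
  steps:
    - [[-0.6, 0, 0.02, 0, 0], [-0.7, 0, 0.02, 0, 0], [-0.7, 0, 0.02, 0, 0], [-0.7, 0, 0.02, 0, 0], [-0.7, 0, 0.02, 0, 0], [-0.7, 0, 0.02, 0, 0], [-0.5, 0, 0.01, 0, 0], [0, 0, 0, 0, 0]]

```text
clock: 27.65
position: [620.3, 7.8, 55.6]
ee_rot: [-0.682, 0.731, 0.003, 0.019]
contact_force: [0.5, -3.9, 0.6]
gripper_width: 13.2
```

```bash
python3 s.py
```

```text
along 84.5 lat -0.6 z 55.6 yaw -93.91 F [ 0.5 -3.9  0.6] M [-0.9   0.11  0.04] [ 0.023  0.03  -0.999]
```

send_rows:
  steps:
    - [[-0.6, 0, 0.02, 0, 0], [-0.7, 0, 0.02, 0, 0], [-0.7, 0, 0.02, 0, 0], [-0.7, 0, 0.02, 0, 0], [-0.7, 0, 0.02, 0, 0], [-0.7, 0, 0.02, 0, 0], [-0.4, 0, 0.01, 0, 0], [0, 0, 0, 0, 0]]

```text
clock: 28.32
position: [623.2, 57.2, 55.5]
ee_rot: [-0.682, 0.731, 0.003, 0.018]
contact_force: [1.0, -3.8, -0.1]
gripper_width: 13.1
```

```bash
python3 s.py
```

```text
along 134.0 lat -1.3 z 55.5 yaw -93.91 F [ 1.  -3.8 -0.1] M [-0.81  0.05  0.01] [ 0.022  0.029 -0.999]
```

send_rows:
  steps:
    - [[-0.4, 0, 0.01, 0, 0], [-0.4, 0, 0.01, 0, 0], [-0.4, 0, 0.01, 0, 0], [-0.4, 0, 0.01, 0, 0], [-0.3, 0, 0.01, 0, 0], [-0.2, 0, 0, 0, 0], [-0.2, 0, 0, 0, 0], [0, 0, 0, 0, 0]]

```text
clock: 28.98
position: [624.6, 82.2, 55.5]
ee_rot: [-0.682, 0.731, 0.003, 0.018]
contact_force: [0.1, -2.9, 0.6]
gripper_width: 13.1
```

```bash
python3 s.py
```

```text
along 159.1 lat -1.7 z 55.5 yaw -93.95 F [ 0.1 -2.9  0.6] M [-0.54  0.11  0.04] [ 0.021  0.029 -0.999]
```

send_rows:
  steps:
    - [[-0.25, 0, 0, 0, 0], [-0.25, 0, 0, 0, 0], [-0.25, 0, 0, 0, 0], [-0.25, 0, 0, 0, 0], [-0.2, 0, 0, 0, 0]]

```text
clock: 29.4
position: [624.6, 91.2, 56.1]
ee_rot: [-0.682, 0.731, 0.003, 0.014]
contact_force: [1.2, -13.1, 2.7]
gripper_width: 12.5
```

```bash
python3 s.py
```

```text
along 168.0 lat -2.3 z 56.1 yaw -93.99 F [  1.2 -13.1   2.7] M [-3.43 -0.3  -0.15] [ 0.017  0.023 -1.   ]
```

send_rows:
  steps:
    - [[-0.3, 0, 0, 0, 0], [-0.3, 0, 0, 0, 0], [0, 0, 0, 0, 0]]

```text
clock: 29.65
position: [624.9, 91.0, 57.3]
ee_rot: [-0.681, 0.732, 0.001, 0.011]
contact_force: [-1.0, 2.4, -1.3]
gripper_width: 12.8
```

```bash
python3 s.py; python3 - <<'E'
from vial import *
C,im,d,st=grab("side","side4.png"); cv2.imwrite("pics/side4c.png",cv2.resize(im[180:340,200:420],None,fx=3.6,fy=3.6,interpolation=cv2.INTER_CUBIC))
E
```

```text
along 167.9 lat -2.0 z 57.3 yaw -94.13 F [-1.   2.4 -1.3] M [0.92 0.28 0.12] [ 0.015  0.016 -1.   ]
```

View pics/side4c.png

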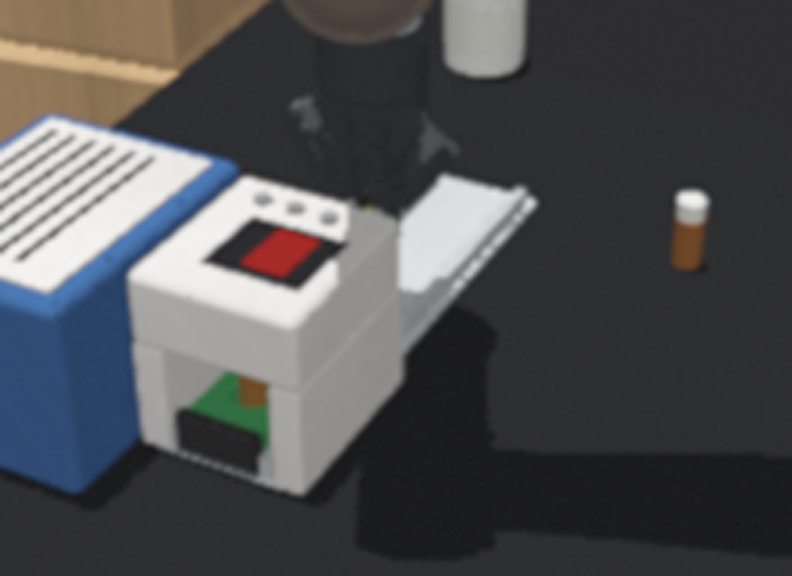

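The side view shows the green block up against the black stop (235,425) with a vial upright under the head. The force has dropped off, so one more gentle push before release.

send_rows:
  steps:
    - [[-0.3, 0, 0.05, 0, 0], [-0.3, 0, 0.05, 0, 0]]

```text
clock: 29.87
position: [624.6, 91.4, 57.6]
ee_rot: [-0.681, 0.732, -0.001, 0.006]
contact_force: [0.6, -15.1, 4.3]
gripper_width: 13.0
```

```bash
python3 s.py
```

```text
along 168.2 lat -2.3 z 57.6 yaw -94.13 F [  0.6 -15.1   4.3] M [-3.77 -0.34 -0.08] [ 0.011  0.007 -1.   ]
```

send_rows:
  steps:
    - [[0, 0, 0, 0, 0.4], [0, 0, 0, 0, 0.8], [0, 0, 0, 0, 1], [0, 0, 0, 0, 1], [0, 0, 0, 0, 1], [0.3, 0, -0.8, 0, 1], [0.3, 0, -2, 0, 1], [0.5, 0, -3, 0, 1], [1, 0, -3, 0, 1], [2, 0, -3, 0, 1]]

```text
clock: 30.7
position: [617.0, 54.5, 172.0]
ee_rot: [-0.684, 0.73, 0.003, 0.001]
contact_force: [1.3, 0.1, 0.0]
gripper_width: 85.2
```

send_rows:
  steps:
    - [[3, 0, -2, 0, 1], [3, 0, 0, 0, 1], [2, 0, 0, 0, 1], [0, 0, 0, 0, 1], [0, 0, 0, 0, 1]]

```text
clock: 31.12
position: [616.1, -29.3, 207.1]
ee_rot: [-0.684, 0.729, -0.004, 0.011]
contact_force: [0.3, 0.1, -0.4]
gripper_width: 85.5
```

```bash
python3 - <<'E'
from vial import *
C,im,d,st=grab("wrist","w9.png"); P=cloud(C,d)
hs=cv2.cvtColor(im,cv2.COLOR_BGR2HSV); y=cv2.inRange(hs,(22,120,80),(36,255,255))>0; q=P[y&(abs(P[...,2]-81)<6)]; print("tab wrist",len(q),cv2.minAreaRect(q[:,:2].astype(np.float32)) if len(q) else None, P[y][:,2].max() if y.any() else None)
plan([620,-20,190],-94,1)
C,im,d,st=grab("top"); hs=cv2.cvtColor(im,cv2.COLOR_BGR2HSV); y=cv2.inRange(hs,(22,120,80),(36,255,255)); n,l,s,c=cv2.connectedComponentsWithStats(y); print([(s[i,4],c[i],toplane(C,[c[i]],81)) for i in range(1,n) if s[i,4]>15 and c[i][1]>150])
g=cv2.inRange(hs,(45,120,60),(80,255,255)); n,l,s,c=cv2.connectedComponentsWithStats(g); print([(s[i,4],c[i]) for i in range(1,n) if s[i,4]>10])
E
```

```text
tab wrist 489 ((625.2366943359375, 93.79780578613281), (26.453359603881836, 13.903194427490234), 84.04325866699219) nan
now [616.2 -29.1 207.1] -93.59 t 31.17 F [ 0.2 -0.3  0.4] w 85.4
[-0.91, -0.29, 1.73, 0.007]
[(np.int32(21), array([291.33333333, 202.71428571]), array([[610.30977043,  87.75078265,  81.        ]]))]
[(np.int32(32), array([292.28125, 206.90625]))]
```

View pics/w9.png

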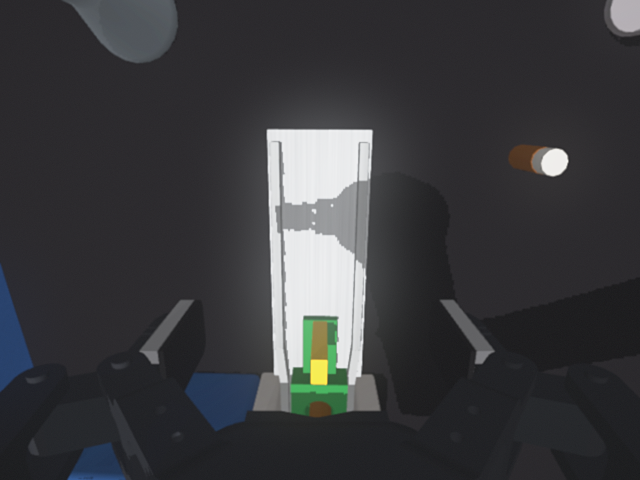

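The tab moved 168 mm along the lane to (625, 94). The carrier is straight in the lane, held by the stop at 15 N before release, and a vial is visible under the head at (319,408). Nothing is touching the arm, so I'm handing in.

```bash
python3 -c "
from h import *
print(job.job_done())"
```

```text
the job is handed in; nothing more can be done
None
```

I set the empty carrier in the loading bay, put one orange-capped vial in each pocket, then slid the carrier by its tab under the head until it stopped. I released it and handed the job in at about 31 s.

- **Home position:** With the carrier gripped, about 15 N of push no longer moved it. The tab had travelled about 168 mm along the lane. My camera estimate of the stop was about 165 mm, with a few mm of uncertainty, so I trusted the contact force over it. The side view showed the block against the black stop.
- **Vials:** In the bay, both cap tops were at 69.3 mm above the bench, which matches fully seated, and within about 3 mm of the pocket centres. After the slide I could only see part of each vial under the head, and what I saw was in place and upright.
- **At the end:** The gripper was open and clear, with the force reading near zero. The last top-camera view of the tab was partly hidden by the arm and gave a position about 15 mm off across the lane. I discounted it, because the wrist camera showed the carrier straight between the rails.
- **Bystanders:** The white-capped vial and flask looked undisturbed in the wrist pictures. I did not measure the beaker or jars again, but the arm reported no contact with them.

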